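Set out the bearing check kit on its shadow mats

TASK

Set out the kit for a bearing play check: lay the dial indicator, the feeler gauge, the aluminium block and the bearing each flat on the mat that shows its silhouette, squarely covering the silhouette, with the indicator's stem pointing the way the painted stem points. The indicator is delicate, so set it down rather than dropping it, and leave the white bottle and the small spacer ring where they are.

Things in the scene. Friction and masses are not known exactly. Their poses are not given: they have to be found in the camera images.
- indicator: Dial indicator lying on its back, silver with a white round face, 97 x 61 mm over all, 19 mm thick. Origin: centre of the underside of its bounding box; z up. Dial: 56 mm across, centred 20 mm along +x; the stem runs from it slantwise to the -x, -y corner, a short lug to the +x, -y corner. At x = +20 mm it is 60 mm wide along y and can be gripped there, across y.
- stem_tip (a point): The free end of the dial indicator's stem: 46 mm along -x and 28 mm along -y from the indicator's origin, 10 mm above its underside.
- gauge: Feeler gauge set, closed: a narrow light-grey bar with rounded ends, 97 mm long, 22 mm wide, 10 mm thick, lying flat. Origin: centre of its underside; y runs along its length (either end may lie either way), z up.
- block: Plain rectangular aluminium test block, 68 mm long, 28 mm wide, 16 mm high, lying flat. Origin: centre of its underside; y runs along its length, z up.
- race: Roller bearing: dark steel ring, 42 mm outside diameter, 15 mm high, lying flat. It cannot be gripped through its bore. Origin: centre of its underside; z up.
- pad_indicator: Fixed flat dark rubber mat on the bench, 106 x 70 mm, 3 mm thick, yellow silhouette painted flush on top. Origin: centre of its underside; z up. Silhouette: a disc with a long thin stem and a short lug (the dial indicator). Long side along x; the painted stem slants from the disc to the -x, -y corner. The indicator lies right when its origin, x and y axes lie over the pad's.
- pad_gauge: Fixed flat dark rubber mat on the bench, 106 x 70 mm, 3 mm thick, yellow silhouette painted flush on top. Origin: centre of its underside; z up. Silhouette: long narrow bar with round ends, 97 x 20 mm (the feeler gauge). Long side along y; the bar is centred on the origin and runs along y.
- pad_block: Fixed flat dark rubber mat on the bench, 106 x 70 mm, 3 mm thick, yellow silhouette painted flush on top. Origin: centre of its underside; z up. Silhouette: rectangle with square corners, 68 x 28 mm (the aluminium block). Long side along y; the rectangle is centred on the origin and runs along y.
- pad_bearing: Fixed flat dark rubber mat on the bench, 106 x 70 mm, 3 mm thick, yellow silhouette painted flush on top. Origin: centre of its underside; z up. Silhouette: ring of 42 mm outside and 23 mm inside diameter (the bearing), centred on the origin. Long side along y.
- bottle: Bystander, not to be moved: white plastic layout fluid bottle with a narrower cap, 51 mm diameter, 73 mm tall, standing behind the work. Origin: centre of its underside, z up. Just behind it a solid shelf board spans the bench (front edge at x = 0.70 m, 0.20 to 0.24 m above the bench): keep the wrist clear of it, also in wide swings.
- spacer: Bystander, not to be moved: small silver spacer ring, 27 mm diameter, 8 mm high, lying behind the work. Origin: centre of its underside, z up.
Things that resemble listed ones, but are neither listed nor needed, are in the scene too. Several things look just like the race: the one meant starts farthest to the robot's right.

How it is judged:
By the outcome, as a careful person would: the job done as asked, in the order asked, and still so for the second after the job is handed in, with the robot touching nothing.
It also fails if it takes over 109 s, if anything falls off the work surface, if the arm or the gripper's body presses on something with over 40 N, if the wrist force passes 120 N, or if a joint passes its speed limit or range.

ROBOT

A 6-joint arm with a two-finger parallel gripper is mounted at the origin on a cart in front of the work surface, level with it; the furniture and walls round the work are solid. World frame = base frame: x ahead of the robot, y to its left, z up, the work surface at z = 0. Lengths are in m, angles in rad, forces in N, time in s.
With the tool pointing down it reaches from about 0.35 to 0.925 m from the base axis. Payload 6.4 kg.
Tool frame: the origin (TCP) lies at the very end of the fingers, on their centre line; the grasp point (between the pads) lies 19 mm behind it (manip.grip_point_offset is the z of the grasp point in the tool frame, in m); z points along the fingers, y is the line along which they close (so a half turn about z gives the same grasp; the last joint's range is limited). The gripper opens to 94 mm and grips with 3 to 60 N. Pads are 16 mm wide; open, the fingers measure 119 mm over their backs; the gripper's body (75 mm by 177 mm) begins 78 mm behind the grasp point.
Start: joints at [0.974, 0.245, 1.558, -0, 1.339, -0.174], TCP at [0.267, 0.593, 0.205] pointing down, gripper open.
Joint ranges: [-3.13, 3.13], [-1.02, 2.26], [0.13, 2.54], [-0.95, 4.09], [0.21, 2.88], [-2.74, 2.74]. Speed limits (rad/s): [2.57, 2.57, 3.14, 3.14, 3.14, 3.14].

INTERFACE

Orientations are given as a unit quaternion [w, x, y, z].
In Python, from bench import state, optics, hand_in, manip gives the robot as it stands.
- The arm moves only by the tool jog_arm, never from a script. Its argument "plan" is a list of rows, each a list of 7 numbers: the turn, a rotation vector about the tool's x, y, z normalised to -1 to 1, where 1 is 0.08 rad, then the shift along the tool's x, y, z normalised to -1 to 1, where 1 is 0.03 m, then the closure, from -1 (fully open) to 1 (shut). A call has 1 to 5 rows; each row shifts and turns the commanded pose from where the row before left it, along the tool's axes as they then stand; what a row does not reach is not made up. A row lasts 1/10 s, in which the tool goes at most 50 mm and 8.59 degrees, less where a joint would pass 70% of its speed; a pose out of reach is approached as far as the arm can. A call with a number of a shift or a turn outside -1 to 1 is refused whole. A call with a gripper value outside its range is refused whole. The fingers move at their own pace and stop on an object; "newtons" is the grip in N (left out, the last holds). Time passes only in rows, so rows that do not move let the fingers close. It gives the time, the measured TCP pose, the force, the opening and the grip force at its end, in the units of the state.
- state(): the state, without advancing time (a new reading comes with each control period).
- optics.grab_frame(name): name is "side" or "top" or "wrist"; returns the picture (420x560x3 uint8, red, green, blue); there is no depth.
- optics.calibration(name): a dict with "camera_matrix" (3x3 intrinsics, pixels), "camera_from_world" (4x4, takes a point from world to camera coordinates); the wrist camera has in their place "hand_eye" (4x4, takes a point from camera to tool coordinates, whose origin is the TCP and whose axes are the flange's). Camera axes: x right, y down, z forward; pixel columns grow to the right and rows downward; lengths in m; the calibration is good to about 2 mm. A picture is of the moment at which its call begins: read the wrist's pose just before it. calibration takes no time and is no camera call.
- hand_in(): hands the job in; it is judged then, once.
The state is a dict: "clock": time; "joint_positions": joint angles; "joint_vel": joint speeds; "joint_torque": joint torques, N m; "tcp_pos": TCP position; "ee_rot": TCP orientation; "force": force on the tool from outside, world axes, zero at the start; "wrist_torque": the same for the moment, N m; "gripper_width": finger opening in m; "grasp_force": force on a finger pad.
Only numpy, scipy, OpenCV 4.12 (cv2) and the standard library are available. Lean on these libraries where they do the work, as an engineer would, in place of code of your own. Each camera call takes 0.05 s, during which the arm holds its last target. There are 200 camera calls.

## Working session

There is one attempt and no reset: what is moved stays moved. The work goes in short steps, Python scripts to look and compute and a tool call to move; the robot and the scene stay as the last step left them, time stands still between calls to the robot, and variables do not carry over. Pictures are saved under pics/ and viewed, at most 14 in all, crops included, and the job is handed in when it is done.

Besides the shell and the picture viewer there is one more tool, called as a command line: name --pt "numbers of a row" for each row, then --argument value for the rest. jog_arm: Moves the arm, as the interface text tells. Its arguments: {"type":"object","properties":{"plan":{"type":"array","items":{"type":"array","items":{"type":"number","minimum":-1,"maximum":1}}},"newtons":{"type":"number"}},"required":["plan"]}

```bash
mkdir -p pics; ls
python3 - <<'E'
from bench import state, optics, manip
import cv2,numpy as np
for n in("top","side"):
    im=optics.grab_frame(n); cv2.imwrite(f"pics/{n}0.png",cv2.resize(im[...,::-1],(800,600),interpolation=cv2.INTER_CUBIC)); np.save(f"pics/{n}0.npy",im)
    c=optics.calibration(n); print(n,np.round(c["camera_matrix"],1).tolist(),np.round(c["camera_from_world"],4).tolist())
print(optics.calibration("wrist")); s=state(); print(s); print(manip.grip_point_offset)
E
```

```text
pics
top [[402.9, 0.0, 280.4], [0.0, 402.9, 212.0], [0.0, 0.0, 1.0]] [[-0.023, -0.9995, -0.0225, 0.0131], [-0.983, 0.0268, -0.1818, 0.5041], [0.1823, 0.018, -0.9831, 1.016], [0.0, 0.0, 0.0, 1.0]]
side [[428.1, 0.0, 276.7], [0.0, 428.1, 214.2], [0.0, 0.0, 1.0]] [[0.9977, -0.0673, 0.0091, -0.5105], [-0.0374, -0.6564, -0.7535, 0.0351], [0.0567, 0.7514, -0.6574, 0.9155], [0.0, 0.0, 0.0, 1.0]]
{'camera_matrix': array([[355.86834436,   0.        , 284.28161061],
       [  0.        , 355.86834436, 203.74017175],
       [  0.        ,   0.        ,   1.        ]]), 'hand_eye': array([[ 3.90299699e-04, -9.68005494e-01, -2.50928696e-01,
         7.13700651e-02],
       [ 9.99999916e-01,  3.46467675e-04,  2.18855213e-04,
        -6.24864663e-04],
       [-1.24914367e-04, -2.50928760e-01,  9.68005548e-01,
        -1.79391515e-01],
       [ 0.00000000e+00,  0.00000000e+00,  0.00000000e+00,
         1.00000000e+00]])}
{'clock': 0.1, 'joint_positions': array([ 9.73870672e-01,  2.45714843e-01,  1.55887478e+00, -1.35022004e-05,
        1.33873474e+00, -1.74099850e-01]), 'joint_vel': array([-0.00198976, -0.00315986, -0.0024723 ,  0.00033425,  0.00129763,
        0.00156528]), 'joint_torque': array([-1.95015359e-04, -4.16913199e+01, -3.15528524e+01,  6.86271396e-02,
        3.09808238e-02, -4.55349073e-05]), 'tcp_pos': array([0.2664074 , 0.59229997, 0.20448369]), 'ee_rot': array([-3.19504635e-04,  2.09839951e-01,  9.77735366e-01, -8.04776614e-04]), 'force': array([ 0.15617957, -0.60890617, -0.90060195]), 'wrist_torque': array([ 0.01245523, -0.01986203,  0.02743309]), 'grasp_force': 0.0, 'gripper_width': 0.09419823317284276}
-0.0188
```

View pics/top0.png

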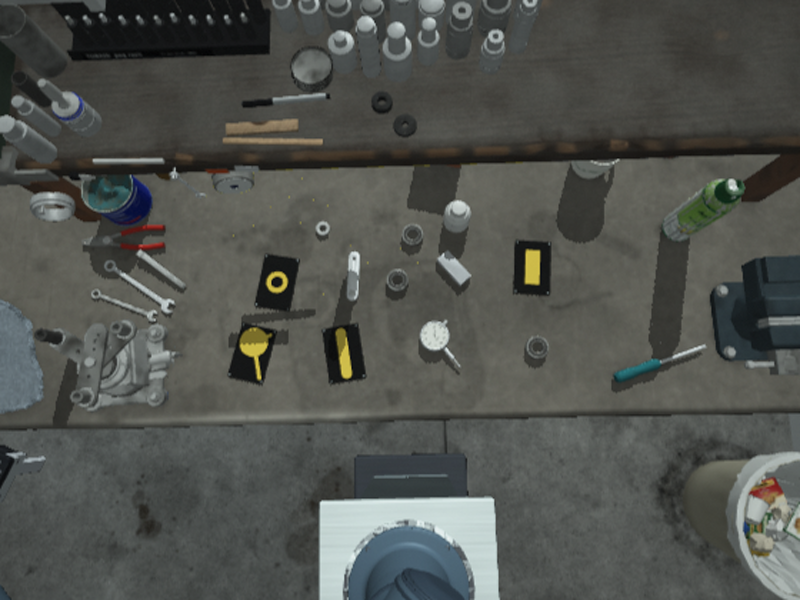

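View pics/side0.png

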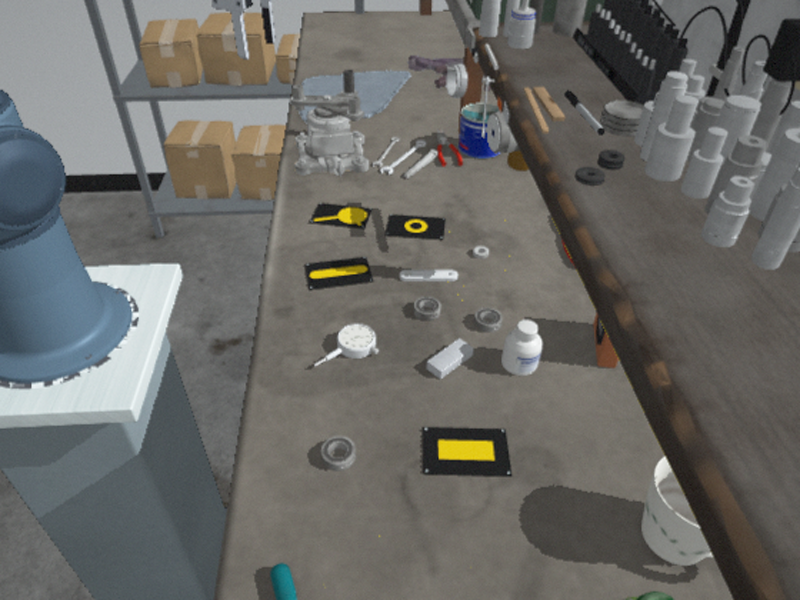

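Top view (800-wide pixels): the pads are at bearing (277,283), indicator (252,352), gauge (345,352) and block (532,267). The indicator is at (434,337) with its stem to (458,370), the gauge at (353,275) and the block at (453,269).

Three things look like the race, at (412,235), (397,281) and (537,348). The one at (537,348), which is (338,452) in the side view, is farthest to the robot's right, so it fits. I'll confirm it in a crop.

```bash
cat > h.py <<'E'
import numpy as np, cv2
from bench import state, optics, manip
from scipy.spatial.transform import Rotation as R
def pose():
    s=state(); q=s["ee_rot"]; T=np.eye(4); T[:3,:3]=R.from_quat([q[1],q[2],q[3],q[0]]).as_matrix(); T[:3,3]=s["tcp_pos"]; return T
def cam(n,T=None):
    c=optics.calibration(n); K=np.array(c["camera_matrix"])
    if n=="wrist": return K,np.linalg.inv((pose() if T is None else T)@c["hand_eye"])
    return K,np.array(c["camera_from_world"])
def plane(C,px,z):
    K,E=C; px=np.atleast_2d(px).astype(float); d=(np.linalg.inv(K)@np.c_[px,np.ones(len(px))].T).T@E[:3,:3]; o=-E[:3,:3].T@E[:3,3]
    return (o+d*((z-o[2])/d[:,2])[:,None])[:,:2]
def tri(C1,p1,C2,p2):
    P=cv2.triangulatePoints(C1[0]@C1[1][:3],C2[0]@C2[1][:3],np.array(p1,float).reshape(2,1),np.array(p2,float).reshape(2,1)); return (P[:3]/P[3]).ravel()
def proj(C,X):
    X=np.atleast_2d(X); p=(C[1][:3,:3]@X.T+C[1][:3,3:]).T@C[0].T; return p[:,:2]/p[:,2:]
def yellow(im):
    h=cv2.cvtColor(im,cv2.COLOR_RGB2HSV); m=cv2.inRange(h,(22,140,60),(34,255,255)); cs,_=cv2.findContours(m,cv2.RETR_EXTERNAL,cv2.CHAIN_APPROX_NONE)
    return [c[:,0] for c in cs if cv2.contourArea(c)>40]
def shot(n,name=None):
    T=pose(); im=optics.grab_frame(n)
    if name: np.savez(f"pics/{name}.npz",im=im,T=T); cv2.imwrite(f"pics/{name}.png",cv2.resize(im[...,::-1],(800,600),interpolation=cv2.INTER_CUBIC))
    return im,cam(n,T)
E
python3 - <<'E'
from h import *
t,s=cam("top"),cam("side")
for n,C in(("top",t),("side",s)):
    for c in yellow(np.load(f"pics/{n}0.npy")):
        w=plane(C,c,.003); r=cv2.minAreaRect((w*1000).astype(np.float32)); print(n,c.mean(0).round(0),np.round(r[0],1),np.round(r[1],1),round(r[2],1))
A=dict(race=((537,347),(338,451)),racelike1=((412,234),(489,318)),racelike2=((397,280),(427,306)),dial=((434,337),(357,341)),tip=((459,370),(311,366)),g_back=((354,254),(457,275)),g_front=((352,299),(402,275)),spacer=((322,229),(481,251)))
for k,(a,b) in A.items(): print(k,tri(t,np.array(a)*.7,s,np.array(b)*.7).round(3))
im=np.load("pics/top0.npy")[150:280,230:410]; cv2.imwrite("pics/crop0.png",cv2.resize(im[...,::-1],(800,578),interpolation=cv2.INTER_CUBIC))
E
```

```text
top [240. 247.] [420.2 112.4] [96.6 21.8] 7.9
top [179. 245.] [425.5 287.3] [56.1 94.8] 77.8
top [193. 197.] [561.3 241.7] [43. 41.] 44.3
top [372. 186.] [ 577.2 -253.6] [27.6 70.9] 86.2
side [326. 315.] [ 581.5 -252.8] [30.8 70.2] 83.9
side [236. 190.] [422.9 115.3] [98.5 25.9] 7.7
side [291. 158.] [566.  246.2] [42.6 42.6] 86.9
side [239. 151.] [428.4 291. ] [58.4 96.3] 76.8
race [ 0.422 -0.252  0.011]
racelike1 [ 0.65  -0.024  0.011]
racelike2 [0.558 0.007 0.012]
dial [ 0.448 -0.06   0.008]
tip [ 0.384 -0.105  0.007]
g_back [0.616 0.09  0.004]
g_front [0.526 0.095 0.005]
spacer [0.668 0.152 0.006]
```

View pics/crop0.png

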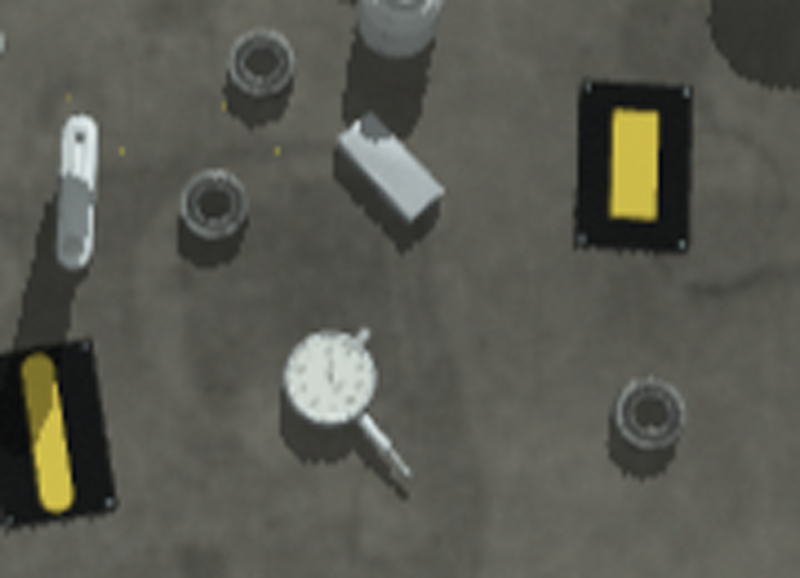

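The crop shows three identical ring bearings at (262,62), (213,203) and (650,415). The rightmost one, (650,415), is the race meant. Next I go over the left pads with the wrist camera.

jog_arm --pt "0 0 -1 0 0 0 -1" --pt "0 0 -1 0 0 0 -1" --pt "0 0 -1 0 0 0 -1" --pt "0 0 -1 0 0 0 -1" --pt "0 0 -1 0 0 0 -1"

```text
clock: 0.6
tcp_pos: [0.2665, 0.5925, 0.2048]
ee_rot: [-0.0, 0.01, 1.0, -0.0]
force: [0.2, -0.2, -0.2]
gripper_width: 0.0938
grasp_force: 0.0
```

jog_arm --pt "0 0 0 -0.45 -0.95 0 -1" --pt "0 0 0 -0.45 -0.95 0 -1" --pt "0 0 0 -0.45 -0.95 0 -1" --pt "0 0 0 -0.45 -0.95 0 -1" --pt "0 0 0 -0.45 -0.95 0 -1"

```text
clock: 1.1
tcp_pos: [0.331, 0.4474, 0.2049]
ee_rot: [-0.0, 0.011, 1.0, -0.0]
force: [0.6, -0.6, 0.2]
gripper_width: 0.0938
grasp_force: 0.0
```

jog_arm --pt "0 0 0 -0.45 -0.95 0 -1" --pt "0 0 0 -0.45 -0.95 0 -1" --pt "0 0 0 -0.45 -0.95 0 -1" --pt "0 0 0 -0.45 -0.95 0 -1" --pt "0 0 0 -0.45 -0.95 0 -1"

```text
clock: 1.6
tcp_pos: [0.3952, 0.3035, 0.2051]
ee_rot: [-0.0, 0.011, 1.0, -0.0]
force: [0.3, -0.7, -0.4]
gripper_width: 0.0938
grasp_force: 0.0
```

jog_arm --pt "0 0 0 -0.45 -0.95 0 -1" --pt "0 0 0 -0.45 -0.95 0 -1" --pt "0 0 0 0 0 0 -1" --pt "0 0 0 0 0 0 -1"

```text
clock: 2.0
tcp_pos: [0.4207, 0.247, 0.2052]
ee_rot: [-0.0, 0.012, 1.0, 0.0]
force: [-0.7, -0.4, -1.1]
gripper_width: 0.0944
grasp_force: 0.0
```

Run:
```python
from h import *
im,C=shot("wrist","w1"); T=pose(); print(T.round(3).tolist(),state()["clock"])
for c in yellow(im):
    w=plane(C,c,.003); r=cv2.minAreaRect((w*1000).astype(np.float32)); print(c.mean(0).round(0),np.round(r[0],1),np.round(r[1],1),round(r[2],1))
```

```text
[[-1.0, 0.023, -0.001, 0.421], [0.023, 1.0, 0.0, 0.248], [0.001, 0.0, -1.0, 0.205], [0.0, 0.0, 0.0, 1.0]] 2.05
[512. 368.] [668. 526.] [37.5 23.8] 43.7
[ 46. 355.] [633.5 -54.1] [19.7 51.5] 78.9
[523. 347.] [641.1 536.4] [66.2 16.7] 17.6
[511. 318.] [598.4 517.2] [30.2 18.3] 44.7
[ 64. 314.] [578.9 -24.3] [17.9 42.2] 40.0
[283. 298.] [563. 241.] [42.9 43.5] 88.6
[160. 182.] [421.3 110.9] [98.1 22. ] 8.1
[314. 185.] [426.6 286.1] [60.1 96.8] 77.3
```

jog_arm --pt "0 0 0 -0.2 -0.9 0 -1" --pt "0 0 0 -0.2 -0.9 0 -1" --pt "0 0 0 -0.2 -0.9 0 -1" --pt "0 0 0 -0.2 -0.9 0 -1" --pt "0 0 0 -0.2 -0.9 0 -1"

```text
clock: 2.55
tcp_pos: [0.4476, 0.1118, 0.2054]
ee_rot: [-0.0, 0.01, 1.0, 0.0]
force: [0.8, -0.4, 0.3]
gripper_width: 0.0938
grasp_force: 0.0
```

jog_arm --pt "0 0 0 -0.2 -0.9 0 -1" --pt "0 0 0 -0.2 -0.9 0 -1" --pt "0 0 0 -0.2 -0.9 0 -1" --pt "0 0 0 -0.2 -0.9 0 -1" --pt "0 0 0 0 0 0 -1"

```text
clock: 3.05
tcp_pos: [0.4698, 0.002, 0.2054]
ee_rot: [-0.0, 0.012, 1.0, -0.0]
force: [0.3, -0.5, -0.4]
gripper_width: 0.0939
grasp_force: 0.0
```

Run:
```python
from h import *
im,C=shot("wrist","w2"); print(pose().round(3).tolist(),state()["clock"])
```

```text
[[-1.0, 0.024, -0.0, 0.469], [0.024, 1.0, 0.001, 0.003], [0.0, 0.001, -1.0, 0.205], [0.0, 0.0, 0.0, 1.0]] 3.1
```

View pics/w2.png

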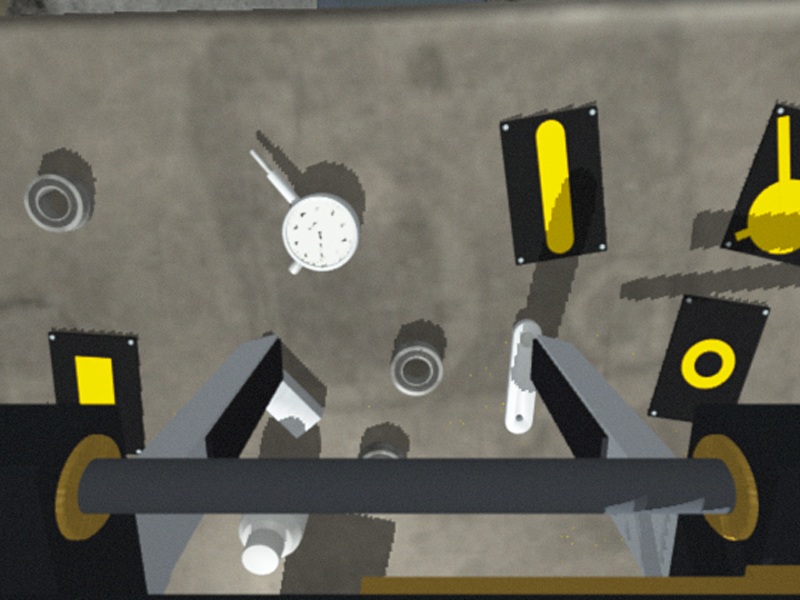

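The view shows the indicator dial at (320,232) with its stem tip at (252,152), the race at (58,203), the gauge at (520,377), partly behind a finger, and the gauge pad at (554,187). I'll measure the indicator now and look again from the hover.

```bash
cat >> h.py <<'E'
def dial(im,C,c0,z=.019,r=60):
    "bright component nearest pixel c0 (opened to drop stem) -> ellipse; then whole blob for the tip"
    g=cv2.cvtColor(im,cv2.COLOR_RGB2GRAY); m=cv2.inRange(g,150,255); m=cv2.morphologyEx(m,cv2.MORPH_CLOSE,np.ones((5,5)))
    n,l,st,ce=cv2.connectedComponentsWithStats(m); ok=[i for i in range(1,n) if st[i,4]>400]; i=min(ok,key=lambda k:np.hypot(*(ce[k]-c0)))
    b=(l==i).astype(np.uint8); core=cv2.morphologyEx(b,cv2.MORPH_OPEN,cv2.getStructuringElement(cv2.MORPH_ELLIPSE,(25,25)))
    e=cv2.fitEllipse(cv2.findContours(core,cv2.RETR_EXTERNAL,cv2.CHAIN_APPROX_NONE)[0][0]); ys,xs=np.nonzero(b); p=np.c_[xs,ys]
    tip=p[np.argsort(np.hypot(*(p-e[0]).T))[-6:]].mean(0)
    d=plane(C,e[0],z)[0]; t=plane(C,tip,.010)[0]; v=t-d; yaw=np.arctan2(v[1],v[0])-np.arctan2(-28,-66); yaw=(yaw+np.pi)%(2*np.pi)-np.pi
    return e,tip,d,t,np.hypot(*v),np.degrees(yaw)
E
python3 - <<'E'
from h import *
f=np.load("pics/w2.npz"); C=cam("wrist",f["T"]); print(dial(f["im"],C,np.array([224,162])))
for c in yellow(f["im"]):
    w=plane(C,c,.003); r=cv2.minAreaRect((w*1000).astype(np.float32)); print(c.mean(0).round(0),np.round(r[0],1),np.round(r[1],1),round(r[2],1))
E
```

```text
(((223.5769805908203, 163.05931091308594), (51.351829528808594, 54.00040054321289), 133.69955444335938), array([175.66666667, 105.66666667]), array([ 0.4480308 , -0.06115398]), array([ 0.38968439, -0.10746898]), np.float64(0.07449417865981273), np.float64(15.453596619665001))
[510. 370.] [720.7 278.6] [38.3 17.2] 65.1
[ 44. 363.] [ 694.  -304.8] [14.2 33.5] 86.7
[526. 344.] [683.6 294.7] [28.5  8.6] 23.2
[521. 356.] [699.3 288.3] [62.  18.3] 27.8
[ 48. 335.] [ 657.3 -293. ] [15.9 41.7] 61.5
[501. 313.] [637.8 259. ] [37.  21.3] 84.6
[ 72. 311.] [ 624.1 -257.7] [29.5 15.7] 57.3
[ 66. 266.] [ 566.3 -254.8] [30.4 43.7] 84.9
[495. 254.] [563.4 241.5] [43.8 43.2] 88.6
[388. 130.] [421.3 111.6] [98.3 22. ] 8.1
[544. 134.] [426.4 267.3] [101.6  47.6] 9.6
```

jog_arm --pt "0 0 0 0.22 -0.72 0.95 -1" --pt "0 0 0 0.22 -0.72 0.95 -1" --pt "0 0 0 0.22 -0.72 0.95 -1"

```text
clock: 3.4
tcp_pos: [0.4479, -0.0601, 0.1192]
ee_rot: [0.0, 0.01, 1.0, 0.0]
force: [0.1, -0.3, 1.1]
gripper_width: 0.0938
grasp_force: 0.0
```

jog_arm --pt "0 0 -0.9 0 0 0 -1" --pt "0 0 -0.9 0 0 0 -1" --pt "0 0 -0.9 0 0 0 -1" --pt "0 0 -0.9 0 0 0 -1" --pt "0 0 0 0 0 0 -1"

```text
clock: 3.9
tcp_pos: [0.4481, -0.0597, 0.1199]
ee_rot: [-0.0, -0.133, 0.991, 0.0]
force: [0.7, -0.1, 0.4]
gripper_width: 0.0942
grasp_force: 0.0
```

Run:
```python
from h import *
im,C=shot("wrist","w3"); T=pose(); print(T.round(4).tolist(),state()["clock"])
p=proj(C,[.448,-.061,.019])[0]; print(p)
r=dial(im,C,p); print(r)
f=np.load("pics/w2.npz"); C2=cam("wrist",f["T"]); print(tri(C2,(223.6,163.1),C,r[0][0]), tri(C2,(175.7,105.7),C,r[1]))
```

```text
[[-0.9649, -0.2628, -0.0002, 0.448], [-0.2628, 0.9649, 0.0004, -0.0598], [0.0001, 0.0005, -1.0, 0.1199], [0.0, 0.0, 0.0, 1.0]] 3.95
[284.19886131 202.51188462]
(((283.00006103515625, 201.95115661621094), (64.0439682006836, 66.58284759521484), 91.53141784667969), array([247. , 115.5]), array([ 0.44780417, -0.06206369]), array([ 0.38964978, -0.10743627]), np.float64(0.07376044396838911), np.float64(14.972960064035949))
[ 0.44819029 -0.06185042  0.01675099] [ 0.38949365 -0.10724964  0.01161796]
```

View pics/w3.png

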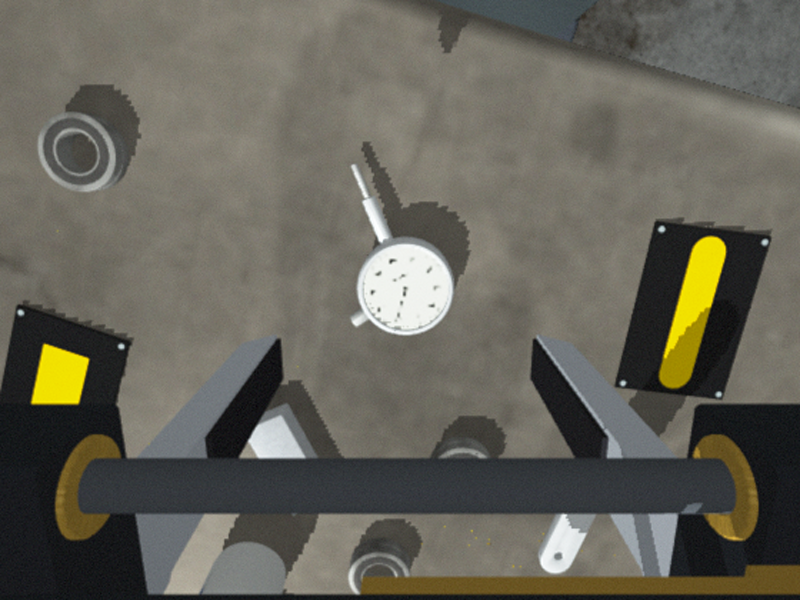

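The dial is centred between the fingers at (405,286) with the stem tip at (354,166). The two views put its top at about 17–19 mm. Now I descend and grip gently.

jog_arm --pt "0 0 0 0 -0.07 0.9 -1" --pt "0 0 0 0 0 0.9 -1" --pt "0 0 0 0 0 0.9 -1" --pt "0 0 0 0 0 0.7 -1" --pt "0 0 0 0 0 0.4 -1"

```text
clock: 4.45
tcp_pos: [0.4475, -0.0621, 0.0042]
ee_rot: [-0.001, -0.132, 0.991, 0.001]
force: [0.5, -0.6, -0.1]
gripper_width: 0.0942
grasp_force: 0.0
```

jog_arm --pt "0 0 0 0 0 0 1" --pt "0 0 0 0 0 0 1" --pt "0 0 0 0 0 0 1" --pt "0 0 0 0 0 0 1" --pt "0 0 0 0 0 0 1" --newtons 15

```text
clock: 4.95
tcp_pos: [0.4492, -0.0634, 0.0068]
ee_rot: [0.001, -0.132, 0.991, -0.0]
force: [-1.1, 1.1, 3.9]
gripper_width: 0.0589
grasp_force: 15.1
```

jog_arm --pt "0 0 0 0 0 0 1" --pt "0 0 0 0 0 0 1" --pt "0 0 0 0 0 0 1"

```text
clock: 5.25
tcp_pos: [0.4492, -0.0634, 0.0068]
ee_rot: [0.001, -0.132, 0.991, -0.0]
force: [-1.4, 1.6, 6.3]
gripper_width: 0.0589
grasp_force: 15.2
```

Run:
```python
from h import *
f=np.load("pics/w1.npz"); C=cam("wrist",f["T"])
c=[c for c in yellow(f["im"]) if np.hypot(*(c.mean(0)-(314,185)))<9][0]
m=np.zeros(f["im"].shape[:2],np.uint8); cv2.fillPoly(m,[c.astype(np.int32)],1)
core=cv2.morphologyEx(m,cv2.MORPH_OPEN,cv2.getStructuringElement(cv2.MORPH_ELLIPSE,(25,25)))
e=cv2.fitEllipse(cv2.findContours(core,0,1)[0][0]); ys,xs=np.nonzero(m);p=np.c_[xs,ys]; tip=p[np.argsort(np.hypot(*(p-e[0]).T))[-6:]].mean(0)
d,t=plane(C,e[0],.003)[0],plane(C,tip,.003)[0]; v=t-d; print(e,tip,d,t,np.hypot(*v),np.degrees(np.arctan2(*v[::-1])-np.arctan2(-28,-66)))
print(state()["force"],state()["gripper_width"])
```

```text
((319.0365905761719, 201.30191040039062), (48.70775604248047, 50.31996536254883), 70.37188720703125) [306.16666667 136.33333333] [0.44551009 0.28354883] [0.37444191 0.26991958] 0.07236326233571111 -12.132506181501705
[-1.35640755  1.58864811  6.25641963] 0.05885410373198937
```

jog_arm --pt "0 0 0 0 0 -0.3 1" --pt "0 0 0 0 0 -0.8 1" --pt "0 0 0 0 0 -0.8 1" --pt "0 0 0 0 0 -0.6 1" --pt "0 0 0 0 0 0 1"

```text
clock: 5.75
tcp_pos: [0.4503, -0.0642, 0.0835]
ee_rot: [0.002, -0.132, 0.991, -0.002]
force: [-0.5, -0.2, -2.4]
gripper_width: 0.0587
grasp_force: 14.9
```

Run:
```python
from h import *
im,C=shot("wrist","w4"); T=pose(); print(T.round(4).tolist(),state()["clock"],state()["force"],state()["gripper_width"])
u=T[2,3]-.0055
p=proj(C,[T[0,3],T[1,3],u+.019])[0]; print(p)
for r in [dial(im,C,p,u+.019)]:
    d=r[2]; t=plane(C,r[1],u+.010)[0]; L=T[:2,:2].T@np.c_[d-T[:2,3],t-T[:2,3]]; print(r[0],r[1],L.T*1000); v=t-d; print(np.hypot(*v),np.degrees(np.arctan2(*v[::-1])-np.arctan2(-28,-66)),np.degrees(np.arctan2(T[1,1],T[0,1])))
```

```text
[[-0.965, -0.2622, 0.0024, 0.4492], [-0.2622, 0.965, -0.0011, -0.0637], [-0.002, -0.0017, -1.0, 0.0818], [0.0, 0.0, 0.0, 1.0]] 5.8 [ 0.02645455  0.02507345 -2.17908045] 0.058896198940795515
[288.17191997 256.71809054]
((289.8634948730469, 255.77349853515625), (97.99724578857422, 104.71748352050781), 76.01549530029297) [230.5 289.5] [[  0.51585858   0.8534545 ]
 [-23.24774506 -31.43224958]]
0.04008847787688962 118.56542213626246 105.199405673426
```

View pics/w4.png

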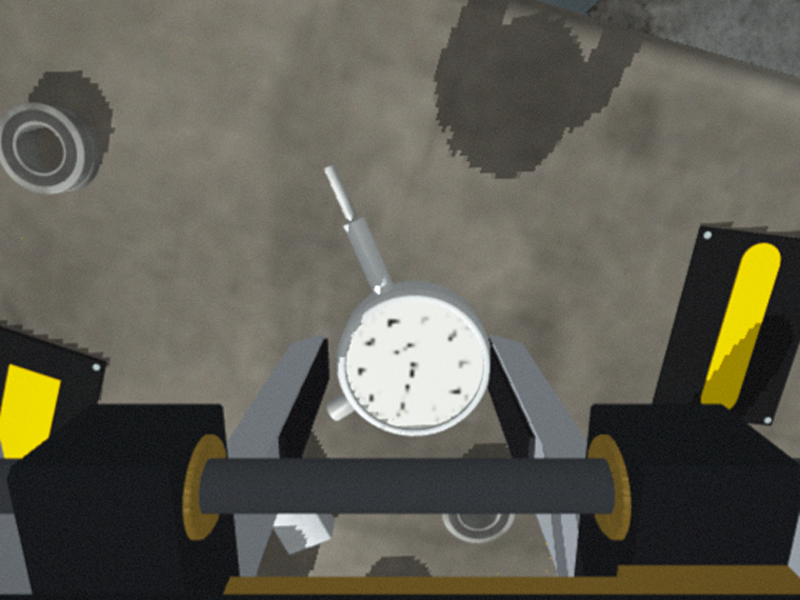

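The indicator is held by the dial at (414,360), stem tip at (328,168), level and clear of the bench.

```bash
cat >> h.py <<'E'
def goto(x,y,yaw):
    "needed turn (units, about tool z) and, after that turn, shift units along tool x,y"
    T=pose(); a=np.arctan2(T[1,1],T[0,1]); b=np.radians(yaw); dz=-((b-a+np.pi)%(2*np.pi)-np.pi)
    d=np.array([x,y])-T[:2,3]; ex=np.array([-np.sin(b),np.cos(b)]); ey=np.array([np.cos(b),np.sin(b)]); f=np.array([-np.sin(a),np.cos(a)]); g=np.array([np.cos(a),np.sin(a)])
    print("tcp",T[:3,3].round(4),"yaw",round(np.degrees(a),2),"turn",round(dz/.08,2),"after turn",np.round([d@ex/.03,d@ey/.03],2),"before turn",np.round([d@f/.03,d@g/.03],2),"t",state()["clock"])
E
python3 - <<'E'
from h import *
f=np.load("pics/w4.npz"); T=f["T"]; C=cam("wrist",T); u=T[2,3]-.0055
d=plane(C,(289.9,254.5),u+.019)[0]; t=plane(C,(229.6,117.6),u+.010)[0]; v=t-d; yaw=np.degrees(np.arctan2(*v[::-1])-np.arctan2(-28,-66))
print(d,t,np.hypot(*v),yaw,T[:2,:2].T@(d-T[:2,3]))
goto(.4455,.2835,90-12.1+15.2-(yaw%360-0) if 0 else 105.2+(-12.1-((yaw+180)%360-180)))
E
```

```text
[ 0.44713948 -0.0633559 ] [ 0.3907134  -0.10870347] 0.07238994930672253 15.798846626081248 [0.00287968 0.0016351 ]
tcp [ 0.4492 -0.0637  0.0818] yaw 105.2 turn 6.09 after turn [ 2.66 11.26] before turn [-2.91 11.2 ] t 5.8
```

jog_arm --pt "0 0 1 0 0 0 1" --pt "0 0 1 0 0 0 1" --pt "0 0 1 0 0 0 1" --pt "0 0 1 0 0 0 1" --pt "0 0 1 0 0 0 1"

```text
clock: 6.3
tcp_pos: [0.4473, -0.0629, 0.0792]
ee_rot: [-0.002, 0.069, 0.998, 0.0]
force: [-0.0, -0.5, -2.2]
gripper_width: 0.0588
grasp_force: 14.9
```

jog_arm --pt "0 0 1 0 0.3 0 1" --pt "0 0 0 0.22 0.6 0 1" --pt "0 0 0 0.22 0.94 0 1" --pt "0 0 0 0.22 0.94 0 1" --pt "0 0 0 0.22 0.94 0 1"

```text
clock: 6.8
tcp_pos: [0.4444, 0.0525, 0.0793]
ee_rot: [-0.001, 0.107, 0.994, -0.0]
force: [-0.3, 0.7, -1.7]
gripper_width: 0.0589
grasp_force: 14.9
```

jog_arm --pt "0 0 0 0.22 0.94 0 1" --pt "0 0 0 0.22 0.94 0 1" --pt "0 0 0 0.22 0.94 0 1" --pt "0 0 0 0.22 0.94 0 1" --pt "0 0 0 0.22 0.94 0 1"

```text
clock: 7.3
tcp_pos: [0.4422, 0.1971, 0.0792]
ee_rot: [-0.001, 0.107, 0.994, -0.001]
force: [0.4, -0.3, -2.3]
gripper_width: 0.0587
grasp_force: 14.9
```

jog_arm --pt "0 0 0 0.22 0.94 0 1" --pt "0 0 0 0.22 0.8 0 1" --pt "0 0 0 0.22 0.7 0 1" --pt "0 0 0 0 0.2 0 1" --pt "0 0 0 0 0 0 1"

```text
clock: 7.8
tcp_pos: [0.4404, 0.2778, 0.0796]
ee_rot: [-0.001, 0.107, 0.994, -0.001]
force: [0.5, -0.0, -1.9]
gripper_width: 0.0587
grasp_force: 14.9
```

jog_arm --pt "0 0 0 0 0 0 1" --pt "0 0 0 0 0 0 1" --pt "0 0 0 0 0 0 1"

```text
clock: 8.1
tcp_pos: [0.4413, 0.277, 0.0809]
ee_rot: [-0.0, 0.108, 0.994, -0.0]
force: [0.9, 0.0, -1.4]
gripper_width: 0.0589
grasp_force: 14.9
```

Run:
```python
from h import *
im,C=shot("wrist","w5"); T=pose(); goto(.4455,.2835,77.9); print(T.round(4).tolist())
```

```text
tcp [0.4414 0.2772 0.0809] yaw 77.63 turn -0.06 after turn [-0.09  0.23] before turn [-0.09  0.24] t 8.15
[[-0.9768, 0.2142, -0.0, 0.4414], [0.2142, 0.9768, -0.0001, 0.2772], [-0.0, -0.0001, -1.0, 0.0809], [0.0, 0.0, 0.0, 1.0]]
```

View pics/w5.png

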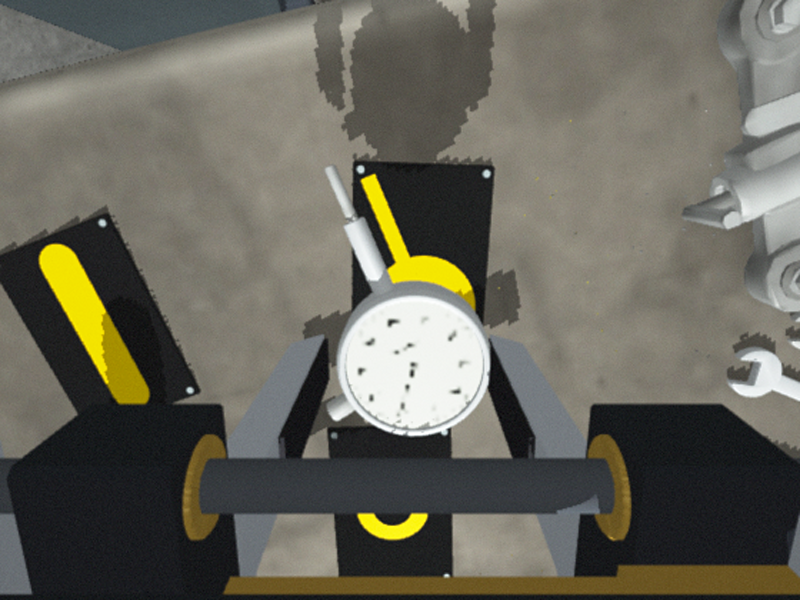

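The indicator hangs over its pad: dial at (414,362), stem tip at (330,167), painted tip at (371,177). Now I compute the residual shift.

Run:
```python
from h import *
f=np.load("pics/w5.npz"); T=f["T"]; C=cam("wrist",T); im=f["im"]; u=T[2,3]-.0055
r=dial(im,C,np.array([290,253]),u+.019); print(r[0])
ang=lambda v:np.degrees(np.arctan2(*v[::-1])-np.arctan2(-28,-66))%360-360
for e in (r[0][0],(289.9,253.)):
  d=plane(C,e,u+.019)[0]; t=plane(C,(231.4,116.9),u+.010)[0]; print("ind",d,t,np.hypot(*(t-d)),ang(t-d),"local",T[:2,:2].T@(d-T[:2,3]))
c=max([c for c in yellow(im) if c[:,1].min()<130 and abs(c[:,0].mean()-295)<40],key=len)
m=np.zeros(im.shape[:2],np.uint8); cv2.fillPoly(m,[c.astype(np.int32)],1)
s=m.copy(); s[178:]=0; ys,xs=np.nonzero(s); w=plane(C,np.c_[xs,ys],.003); l=cv2.fitLine(w.astype(np.float32),2,0,.01,.01).ravel(); print("stem paint dir",np.degrees(np.arctan2(l[1],l[0])))
tp=plane(C,np.c_[xs,ys][ys<=ys.min()+2].mean(0),.003)[0]; print("paint tip",tp)
g=cv2.cvtColor(im,cv2.COLOR_RGB2GRAY); hsv=cv2.cvtColor(im,cv2.COLOR_RGB2HSV); s=((g>150)&(hsv[...,1]<60)).astype(np.uint8); b=np.zeros_like(s); b[115:200,225:270]=s[115:200,225:270]; ys,xs=np.nonzero(b); w=plane(C,np.c_[xs,ys],u+.01); l=cv2.fitLine(w.astype(np.float32),2,0,.01,.01).ravel(); print("ind stem dir",np.degrees(np.arctan2(l[1],l[0])),len(xs))
f=np.load("pics/w1.npz"); C=cam("wrist",f["T"]); c=[c for c in yellow(f["im"]) if np.hypot(*(c.mean(0)-(314,185)))<9][0]
m=np.zeros(im.shape[:2],np.uint8); cv2.fillPoly(m,[c.astype(np.int32)],1); m[174:]=0; ys,xs=np.nonzero(m); w=plane(C,np.c_[xs,ys],.003); l=cv2.fitLine(w.astype(np.float32),2,0,.01,.01).ravel(); print("w1 paint dir",np.degrees(np.arctan2(l[1],l[0])))
```

```text
((289.4717102050781, 255.52407836914062), (98.84417724609375, 107.07025146484375), 91.64495849609375)
ind [0.44002228 0.27916443] [0.36834744 0.26634547] 0.07281214701182022 -12.84865038321675 local [0.00174601 0.00178247]
ind [0.43874481 0.27965803] [0.36834744 0.26634547] 0.07164505970811452 -12.280206211523193 local [0.00309956 0.00199092]
stem paint dir 10.749064
paint tip [0.3749497  0.27340103]
ind stem dir 8.688885 955
w1 paint dir 10.630517
```

jog_arm --pt "0 0 -0.17 -0.16 0.17 0 1" --pt "0 0 0 0 0 0.8 1" --pt "0 0 0 0 0 0.8 1" --pt "0 0 0 0 0 0.4 1" --pt "0 0 0 0 0 0.1 1"

```text
clock: 8.65
tcp_pos: [0.4461, 0.2814, 0.0165]
ee_rot: [-0.001, 0.1, 0.995, -0.001]
force: [0.3, -0.6, -1.3]
gripper_width: 0.0589
grasp_force: 14.9
```

jog_arm --pt "0 0 0 0 0 0.05 1" --pt "0 0 0 0 0 0.03 1" --pt "0 0 0 0 0 0 1" --pt "0 0 0 0 0 0 1"

```text
clock: 9.05
tcp_pos: [0.4476, 0.282, 0.0163]
ee_rot: [0.001, 0.1, 0.995, 0.0]
force: [-0.3, 0.4, -2.5]
gripper_width: 0.0588
grasp_force: 14.9
```

```bash
python3 -c "
from h import *
goto(.4455,.2835,78);print(state()['force'])"
```

```text
tcp [0.4476 0.282  0.0163] yaw 78.48 turn 0.1 after turn [0.08 0.03] before turn [0.08 0.03] t 9.05
[-0.25861233  0.39299498 -2.460202  ]
```

jog_arm --pt "0 0 0 0 0 0.1 1" --pt "0 0 0 0 0 0.05 1" --pt "0 0 0 0 0 0 1" --pt "0 0 0 0 0 0 1"

```text
clock: 9.45
tcp_pos: [0.4469, 0.2818, 0.011]
ee_rot: [-0.0, 0.1, 0.995, -0.0]
force: [0.5, 0.5, -1.6]
gripper_width: 0.0587
grasp_force: 14.9
```

jog_arm --pt "0 0 0 0 0 0.04 1" --pt "0 0 0 0 0 0.03 1" --pt "0 0 0 0 0 0 1" --pt "0 0 0 0 0 0 1"

```text
clock: 9.85
tcp_pos: [0.4473, 0.2819, 0.0098]
ee_rot: [0.0, 0.1, 0.995, -0.0]
force: [-2.5, -1.8, 4.4]
gripper_width: 0.0589
grasp_force: 15.1
```

jog_arm --pt "0 0 0 0 0 0 0" --pt "0 0 0 0 0 0 -0.6" --pt "0 0 0 0 0 0 -1" --pt "0 0 0 0 0 0 -1" --pt "0 0 0 0 0 -0.2 -1"

```text
clock: 10.35
tcp_pos: [0.4463, 0.2815, 0.0144]
ee_rot: [-0.001, 0.1, 0.995, -0.0]
force: [-0.2, 0.5, -0.9]
gripper_width: 0.0876
grasp_force: 0.0
```

jog_arm --pt "0 0 0 0 0 -0.6 -1" --pt "0 0 0 0 0 -1 -1" --pt "0 0 0 0 0 -1 -1" --pt "0 0 0 -0.8 0 -1 -1" --pt "0 0 0 -0.6 0 0 -1"

```text
clock: 10.85
tcp_pos: [0.492, 0.2745, 0.1287]
ee_rot: [0.005, 0.1, 0.995, 0.002]
force: [0.5, 0.0, 1.1]
gripper_width: 0.0939
grasp_force: 0.0
```

jog_arm --pt "0 0 0 0 0 0 -1" --pt "0 0 0 0 0 0 -1"

```text
clock: 11.05
tcp_pos: [0.4874, 0.2732, 0.1225]
ee_rot: [-0.001, 0.101, 0.995, -0.0]
force: [-0.1, 0.7, 0.4]
gripper_width: 0.0939
grasp_force: 0.0
```

Run:
```python
from h import *
im,C=shot("wrist","w6"); T=pose(); goto(.571,.093,88)
p=proj(C,[.4455,.2835,.022])[0]; print(p); r=dial(im,C,p,.022); t=plane(C,r[1],.013)[0]; v=t-r[2]
print(r[0],r[1],r[2],t,np.hypot(*v),(np.degrees(np.arctan2(*v[::-1])-np.arctan2(-28,-66)))%360-360)
q=proj(C,[.425,.285,.01])[0].astype(int); c=im[max(q[1]-85,0):q[1]+85,q[0]-110:q[0]+110]; cv2.imwrite("pics/w6c.png",cv2.resize(c[...,::-1],None,fx=3.5,fy=3.5,interpolation=cv2.INTER_CUBIC))
```

```text
tcp [0.4869 0.2733 0.122 ] yaw 78.47 turn -2.08 after turn [-3.01 -5.91] before turn [-3.95 -5.33] t 11.1
[287.600528   149.18317328]
((288.00994873046875, 150.27108764648438), (68.52039337158203, 69.49713897705078), 61.4402961730957) [2.03166667e+02 1.66666667e-01] [0.44639261 0.28364679] [0.32801122 0.2443025 ] 0.1247482567389243 -4.60439044141674
```

View pics/w6c.png

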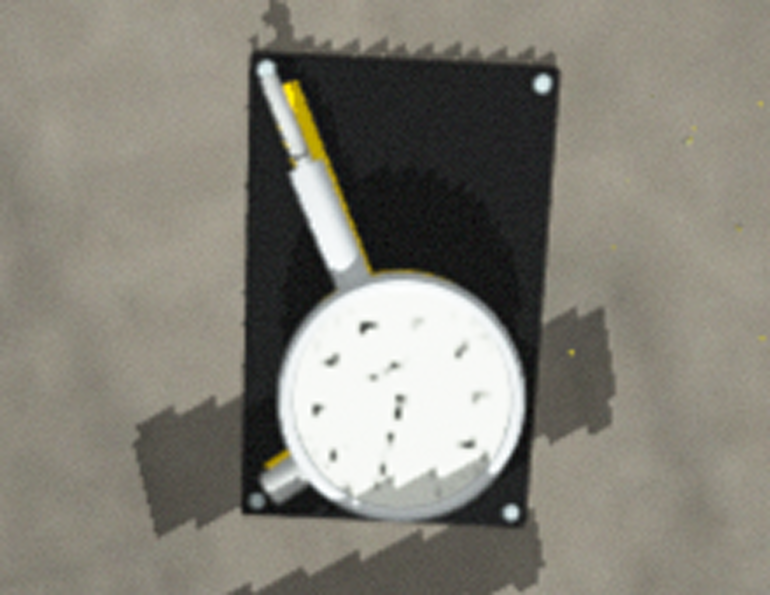

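The placed indicator covers the disc, but its stem tip at (264,68) sits left of the painted tip at (290,85). I'll quantify that against the mat's corner screws at (265,68), (543,83), (512,513) and (256,500).

Run:
```python
from h import *
f=np.load("pics/w6.npz"); T=f["T"]; C=cam("wrist",T); q=proj(C,[.425,.285,.01])[0].astype(int); o=q-np.array([110,min(85,q[1])]); P=lambda a,z:plane(C,np.array(a)/3.5+o,z)
s=P([(265,68),(543,83),(512,513),(256,500)],.003); print(s, "centre",s.mean(0),"dir",np.degrees(np.arctan2(*((s[2]+s[3]-s[0]-s[1])[::-1]))))
print("tip",P((264,68),.013),"paint tip",P((292,84),.003))
print("paint line",P([(295,100),(339,215)],.003),"stem",P([(277,100),(325,215)],.013))
print("dial",P([(402,396)],.022))
def a(p):v=p[1]-p[0];return np.degrees(np.arctan2(*v[::-1]))
print(a(P([(295,100),(339,215)],.003)),a(P([(277,100),(325,215)],.013)))
```

```text
[[0.370657   0.26844714]
 [0.38620323 0.328923  ]
 [0.48162068 0.30489305]
 [0.46598846 0.24433707]] centre [0.42611734 0.28665007] dir -14.164178023893644
tip [[0.37217862 0.26884698]] paint tip [[0.37513976 0.27364084]]
paint line [[0.37856841 0.2735667 ]
 [0.40486506 0.27808397]] stem [[0.37908503 0.27016606]
 [0.40466293 0.27531989]]
dial [[0.44642722 0.28431565]]
9.747191830239531 11.392279923440867
```

The mat's axis lies at −14°, so the indicator needs about −2° of turn and +1 mm in y. I'll regrip it, lift it slightly, correct and set it down again.

jog_arm --pt "0 0 0 0.7 0 0 -1" --pt "0 0 0 0.7 0 0.8 -1" --pt "0 0 0 0 0 1 -1" --pt "0 0 0 0 0 1 -1" --pt "0 0 0 0 0 0.6 -1"

```text
clock: 11.6
tcp_pos: [0.4436, 0.2813, 0.0178]
ee_rot: [-0.002, 0.1, 0.995, -0.001]
force: [-0.5, 0.3, 0.4]
gripper_width: 0.0942
grasp_force: 0.0
```

jog_arm --pt "0 0 0 0 0 0.3 -1" --pt "0 0 0 0 0 0 -1" --pt "0 0 0 0 0 0 1" --pt "0 0 0 0 0 0 1" --pt "0 0 0 0 0 0 1"

```text
clock: 12.1
tcp_pos: [0.4478, 0.2821, 0.013]
ee_rot: [0.001, 0.1, 0.995, 0.0]
force: [0.7, -0.5, -0.2]
gripper_width: 0.0731
grasp_force: 0.0
```

jog_arm --pt "0 0 0 0 0 0 1" --pt "0 0 0 0 0 0 1" --pt "0 0 0 0 0 0 1" --pt "0 0 0 0 0 0 1"

```text
clock: 12.5
tcp_pos: [0.4474, 0.2819, 0.0124]
ee_rot: [0.0, 0.1, 0.995, 0.0]
force: [-0.0, 0.2, 3.4]
gripper_width: 0.0586
grasp_force: 15.0
```

jog_arm --pt "0 0 0 0 0 -0.15 1" --pt "0 0 0 0 0 0 1" --pt "0 0 0.44 0 0.04 0 1" --pt "0 0 0 0 0 0 1" --pt "0 0 0 0 0 0 1"

```text
clock: 13.0
tcp_pos: [0.4469, 0.2828, 0.0162]
ee_rot: [-0.0, 0.118, 0.993, -0.0]
force: [-0.0, 0.6, -1.5]
gripper_width: 0.0588
grasp_force: 14.9
```

jog_arm --pt "0 0 0 0 0 0.1 1" --pt "0 0 0 0 0 0.04 1" --pt "0 0 0 0 0 0.02 1" --pt "0 0 0 0 0 0 1" --pt "0 0 0 0 0 0 1"

```text
clock: 13.5
tcp_pos: [0.4472, 0.2829, 0.0124]
ee_rot: [-0.0, 0.118, 0.993, -0.0]
force: [-2.7, -2.1, 6.4]
gripper_width: 0.0583
grasp_force: 15.1
```

jog_arm --pt "0 0 0 0 0 0 0" --pt "0 0 0 0 0 0 -0.6" --pt "0 0 0 0 0 0 -1" --pt "0 0 0 0 0 0 -1" --pt "0 0 0 0 0 -0.2 -1"

```text
clock: 14.0
tcp_pos: [0.4466, 0.2827, 0.0171]
ee_rot: [-0.001, 0.118, 0.993, -0.0]
force: [-0.8, 0.3, 0.0]
gripper_width: 0.0868
grasp_force: 0.0
```

jog_arm --pt "0 0 0 0 0 -0.6 -1" --pt "0 0 0 0 0 -1 -1" --pt "0 0 0 0 0 -1 -1" --pt "0 0 0 -0.8 0 -1 -1" --pt "0 0 0 -0.6 0 0 -1"

```text
clock: 14.5
tcp_pos: [0.4919, 0.2742, 0.1314]
ee_rot: [0.005, 0.118, 0.993, 0.002]
force: [0.5, 0.5, 0.1]
gripper_width: 0.0939
grasp_force: 0.0
```

jog_arm --pt "0 0 0 0 0 0 -1" --pt "0 0 0 0 0 0 -1" --pt "0 0 0 0 0 0 -1"

```text
clock: 14.8
tcp_pos: [0.4866, 0.2731, 0.1245]
ee_rot: [-0.001, 0.118, 0.993, -0.0]
force: [-0.6, -0.1, -0.2]
gripper_width: 0.094
grasp_force: 0.0
```

Run:
```python
from h import *
im,C=shot("wrist","w7"); goto(.571,.093,88)
q=proj(C,[.425,.285,.01])[0].astype(int); print(q); c=im[max(q[1]-85,0):q[1]+85,q[0]-110:q[0]+110]; cv2.imwrite("pics/w7c.png",cv2.resize(c[...,::-1],None,fx=3.5,fy=3.5,interpolation=cv2.INTER_CUBIC))
```

```text
tcp [0.4867 0.2731 0.1246] yaw 76.49 turn -2.51 after turn [-3.02 -5.9 ] before turn [-4.14 -5.18] t 14.85
[281 123]
```

View pics/w7c.png

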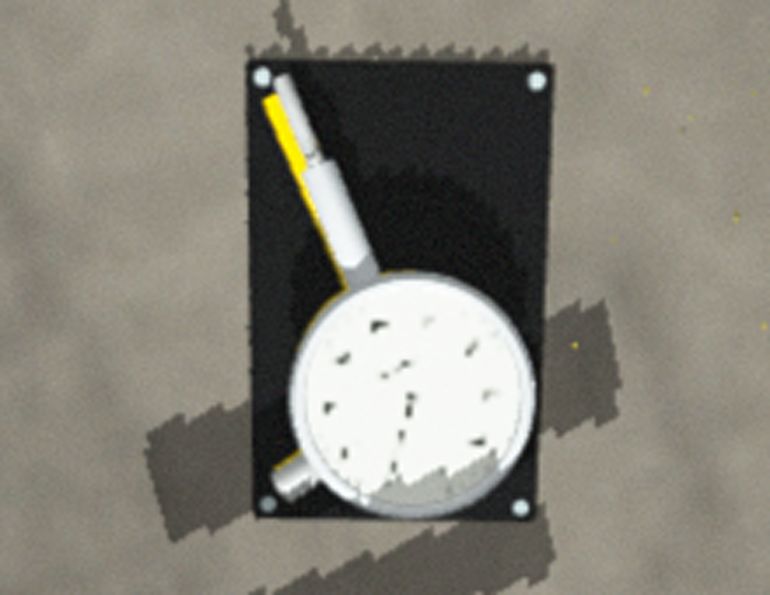

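Run:
```python
from h import *
def P(n,a,z):
    f=np.load(f"pics/{n}.npz"); C=cam("wrist",f["T"]); q=proj(C,[.425,.285,.01])[0].astype(int); return plane(C,np.array(a)/3.5+q-np.array([110,85]),z)
sc=[]
for n,s in(("w6",[(265,68),(543,83),(512,513),(256,500)]),("w7",[(262,77),(537,80),(521,508),(267,504)])):
    w=P(n,s,.003); print(n,w.mean(0),np.degrees(np.arctan2(*((w[2]+w[3]-w[0]-w[1])[::-1]))),np.degrees(np.arctan2(*((w[1]+w[2]-w[0]-w[3])[::-1]))))
R6=P("w6",[(300,82),(336,177),(372,272)],.003); L7=P("w7",[(263,98),(304,190),(345,283)],.003)
print("right edge",R6,"left edge",L7)
print("stem7",P("w7",[(283,75),(297,110),(340,220),(357,268)],.013),"dial7",P("w7",(412,394),.022),P("w6",(402,396),.022))
```

```text
w6 [0.42536996 0.28684307] -14.166045239594402 75.55624065919056
w7 [0.4263679  0.28659911] -14.252021992298294 75.74963590391974
right edge [[0.37440809 0.27568645]
 [0.39586749 0.27934844]
 [0.41811845 0.28314551]] left edge [[0.37549732 0.26760067]
 [0.39699432 0.27163436]
 [0.41948009 0.27575624]]
stem7 [[0.37334706 0.27378986]
 [0.38102941 0.27494528]
 [0.4057923  0.27845903]
 [0.41683477 0.27965035]] dial7 [[0.44645465 0.28534935]] [[0.44570231 0.28450221]]
```

Offsets are now within about 1 mm at the dial and roughly 1° on the stem, so the indicator is good. Next is the gauge.

jog_arm --pt "0 0 -0.84 0 0 0 -1" --pt "0 0 -0.84 0 0 0 -1" --pt "0 0 -0.84 0 0 0 -1" --pt "0 0 0 -0.6 -0.9 0 -1" --pt "0 0 0 -0.6 -1 0 -1"

```text
clock: 15.35
tcp_pos: [0.5211, 0.2152, 0.125]
ee_rot: [-0.001, 0.016, 1.0, -0.0]
force: [-0.2, 0.8, -0.2]
gripper_width: 0.0941
grasp_force: 0.0
```

jog_arm --pt "0 0 0 -0.6 -1 0 -1" --pt "0 0 0 -0.6 -1 0 -1" --pt "0 0 0 -0.6 -1 0 -1" --pt "0 0 0 -0.6 -1 0 -1" --pt "0 0 0 0 0 0 -1"

```text
clock: 15.85
tcp_pos: [0.5907, 0.0897, 0.1253]
ee_rot: [-0.0, 0.019, 1.0, -0.0]
force: [-1.2, 0.2, -0.3]
gripper_width: 0.0941
grasp_force: 0.0
```

jog_arm --pt "0 0 0 0 0 0 -1" --pt "0 0 0 0 0 0 -1" --pt "0 0 0 0 0 0 -1"

```text
clock: 16.15
tcp_pos: [0.589, 0.0937, 0.1254]
ee_rot: [-0.0, 0.017, 1.0, 0.0]
force: [-0.4, -0.1, -0.4]
gripper_width: 0.094
grasp_force: 0.0
```

```bash
cat >> h.py <<'E'
def bright(im,C,xy,z,box=None,thr=150,lo=None):
    "bright low-saturation component nearest world point -> minAreaRect in mm on plane z"
    hsv=cv2.cvtColor(im,cv2.COLOR_RGB2HSV); m=((hsv[...,2]>thr)&(hsv[...,1]<60)).astype(np.uint8); m=cv2.morphologyEx(m,cv2.MORPH_OPEN,np.ones((3,3)))
    p=proj(C,[*xy,z])[0]; n,l,st,ce=cv2.connectedComponentsWithStats(m); i=min([k for k in range(1,n) if st[k,4]>150],key=lambda k:np.hypot(*(ce[k]-p)))
    ys,xs=np.nonzero(l==i); r=cv2.minAreaRect((plane(C,np.c_[xs,ys],z)*1000).astype(np.float32)); print("px",ce[i].round(1),st[i],"rect",np.round(r[0],1),np.round(r[1],1),round(r[2],1)); return r
E
python3 - <<'E'
from h import *
im,C=shot("wrist","w8"); goto(.571,.093,88); bright(im,C,(.571,.093),.010,thr=140)
E
```

```text
tcp [0.5892 0.0936 0.1255] yaw 88.1 turn 0.02 after turn [ 0.6  -0.04] before turn [ 0.6  -0.04] t 16.2
px [282.4 176.9] [ 268  119   29  123 2924] rect [575.2  90.9] [ 24.2 104.5] 88.6
```

View pics/w8.png

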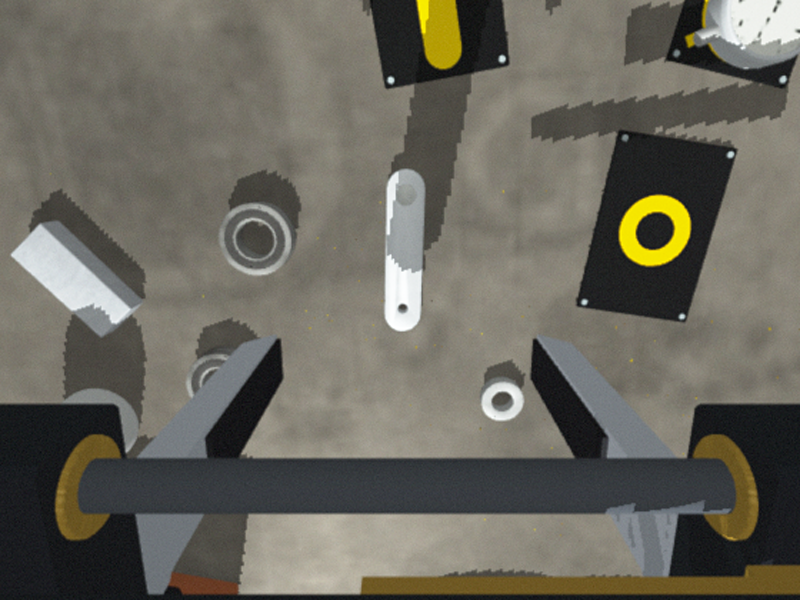

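The gauge lies at (405,250) between the fingers, the bearing pad at (655,230), the block at (78,277) and the placed indicator at the upper right. I narrow the opening so the fingers clear the look-alike bearing at (256,238).

jog_arm --pt "0 0 -0.1 0.5 -0.1 0 -0.1" --pt "0 0 0 0 0 0.9 -0.1" --pt "0 0 0 0 0 0.9 -0.1" --pt "0 0 0 0 0 0.9 -0.1" --pt "0 0 0 0 0 0.7 -0.1"

```text
clock: 16.7
tcp_pos: [0.5736, 0.0908, 0.0221]
ee_rot: [-0.001, 0.013, 1.0, 0.0]
force: [-0.2, 0.6, -1.3]
gripper_width: 0.0574
grasp_force: 0.0
```

jog_arm --pt "0 0 0 0 0 0.3 -0.1" --pt "0 0 0 0 0 0.2 -0.1" --pt "0 0 0 0 0 0 -0.1" --pt "0 0 0 0 0 0 -0.1"

```text
clock: 17.1
tcp_pos: [0.5756, 0.0901, 0.0098]
ee_rot: [0.001, 0.013, 1.0, -0.0]
force: [-0.1, 0.7, -0.5]
gripper_width: 0.0513
grasp_force: 0.0
```

Run:
```python
from h import *
goto(.574,.091,88.6)
def C(n): return cam("wrist",np.load(f"pics/{n}.npz")["T"])
print("hole",tri(C("w2"),np.array((519,418))*.7,C("w8"),np.array((402,308))*.7), "front end top",plane(C("w8"),np.array((405,169))*.7,.01),"back",plane(C("w8"),np.array((403,331))*.7,.01))
print("block corners top", plane(C("w8"),np.array([(50,222),(12,256),(101,335),(142,298)])*.7,.016))
```

```text
tcp [0.5756 0.0901 0.0098] yaw 88.48 turn -0.03 after turn [0.05 0.03] before turn [0.05 0.03] t 17.1
hole [0.60413877 0.08970093 0.00996825] front end top [[0.52253378 0.09426012]] back [[0.61876157 0.08983043]]
block corners top [[ 0.54504158 -0.10782629]
 [ 0.56375927 -0.1337871 ]
 [ 0.61329125 -0.09130479]
 [ 0.59119064 -0.06296729]]
```

jog_arm --pt "0 0 0.2 0.17 0.05 0.1 -0.1" --pt "0 0 0 0 0 0.11 -0.1" --pt "0 0 0 0 0 0 -0.1" --pt "0 0 0 0 0 0 1" --pt "0 0 0 0 0 0 1" --newtons 20

```text
clock: 17.6
tcp_pos: [0.5699, 0.0916, 0.0025]
ee_rot: [0.0, 0.021, 1.0, -0.0]
force: [0.6, 0.3, -0.6]
gripper_width: 0.0391
grasp_force: 0.0
```

jog_arm --pt "0 0 0 0 0 0 1" --pt "0 0 0 0 0 0 1" --pt "0 0 0 0 0 0 1" --pt "0 0 0 0 0 0 1"

```text
clock: 18.0
tcp_pos: [0.5698, 0.0917, 0.0024]
ee_rot: [0.0, 0.021, 1.0, 0.0]
force: [0.2, 0.4, 0.9]
gripper_width: 0.0216
grasp_force: 20.0
```

jog_arm --pt "0 0 0 0 0 -0.3 1" --pt "0 0 0 0 0 -0.7 1" --pt "0 0 0 0 0 -0.7 1" --pt "0 0 0 0 0 0 1" --pt "0 0 0 0 0 0 1"

```text
clock: 18.5
tcp_pos: [0.5698, 0.0916, 0.0536]
ee_rot: [0.0, 0.021, 1.0, -0.0]
force: [-1.1, 0.2, -1.3]
gripper_width: 0.0218
grasp_force: 20.0
```

Run:
```python
from h import *
goto(.4213,.1113,98.1)
```

```text
tcp [0.5698 0.0916 0.0536] yaw 87.55 turn -2.3 after turn [4.81 1.35] before turn [4.97 0.44] t 18.5
```

jog_arm --pt "0 0 -0.77 0 0 0 1" --pt "0 0 -0.77 0 0 0 1" --pt "0 0 -0.77 0 0 0 1" --pt "0 0 0 0.6 0.2 0 1" --pt "0 0 0 0.9 0.25 0 1"

```text
clock: 19.0
tcp_pos: [0.5226, 0.0985, 0.052]
ee_rot: [-0.001, -0.071, 0.997, 0.0]
force: [0.4, 0.4, -0.8]
gripper_width: 0.0211
grasp_force: 20.0
```

jog_arm --pt "0 0 0 0.9 0.25 0 1" --pt "0 0 0 0.9 0.25 0 1" --pt "0 0 0 0.9 0.25 0 1" --pt "0 0 0 0.5 0.1 0 1" --pt "0 0 0 0 0 0 1"

```text
clock: 19.5
tcp_pos: [0.4216, 0.1105, 0.0516]
ee_rot: [-0.002, -0.071, 0.997, 0.0]
force: [0.3, -1.3, -0.6]
gripper_width: 0.0213
grasp_force: 20.0
```

jog_arm --pt "0 0 0 0 0 0 1" --pt "0 0 0 0 0 0 1" --pt "0 0 0 0 0 0 1"

```text
clock: 19.8
tcp_pos: [0.4254, 0.1101, 0.0534]
ee_rot: [0.0, -0.071, 0.997, -0.0]
force: [-0.5, 0.4, -0.4]
gripper_width: 0.0213
grasp_force: 20.0
```

Run:
```python
from h import *
im,C=shot("wrist","w9"); goto(.4213,.1113,98.1)
```

```text
tcp [0.4253 0.1102 0.0534] yaw 98.12 turn 0.01 after turn [0.13 0.06] before turn [0.13 0.06] t 19.85
```

View pics/w9.png

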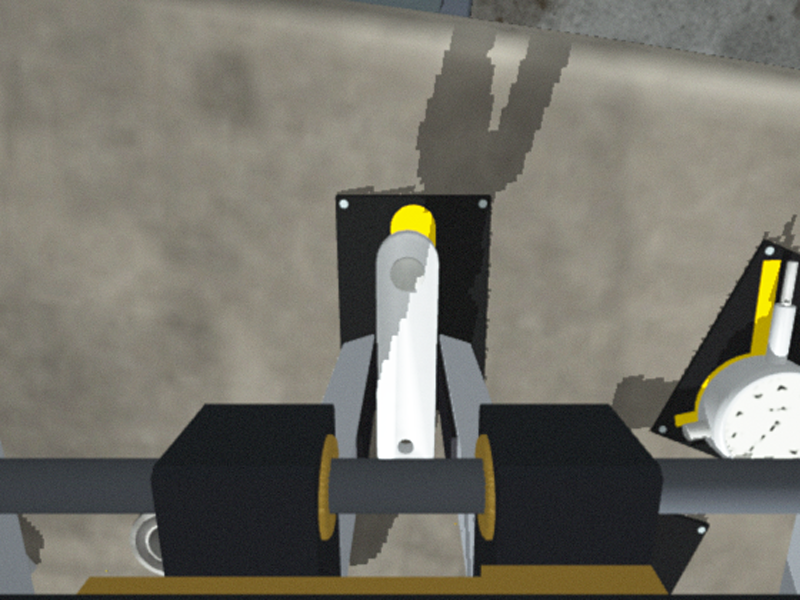

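The gauge is held over its pad: front end at (407,234), painted end at (412,206), mat screws at (344,203) and (483,203).

Run:
```python
from h import *
f=np.load("pics/w9.npz"); T=f["T"]; C=cam("wrist",T); z=T[2,3]-.0024
Lc=lambda w:(T[:2,:2].T@(w-T[:2,3]).T).T*1000
print("gauge end",Lc(plane(C,np.array([(407,233.),(377,300),(438,300),(377,380),(438,380)])*.7,z+.01)))
print("paint end",Lc(plane(C,np.array([(412.5,205.),(344,203),(483,203)])*.7,.003)))
print("target c",Lc(np.array([[.4213,.1113]])))
```

```text
gauge end [[ 47.69086514  -0.86299699]
 [ 24.11158338 -11.36383361]
 [ 24.12171225  10.02713576]
 [ -6.24937445 -11.78858502]
 [ -6.23764659  10.51709778]]
paint end [[ 52.07952774   1.67375151]
 [ 52.95121655 -28.93862309]
 [ 52.97703026  33.17103943]]
target c [[3.9294599  1.76631155]]
```

jog_arm --pt "0 0 0 0.145 0.08 0 1" --pt "0 0 0 0 0 0.7 1" --pt "0 0 0 0 0 0.6 1" --pt "0 0 0 0 0 0.1 1" --pt "0 0 0 0 0 0 1"

```text
clock: 20.35
tcp_pos: [0.4194, 0.1121, 0.011]
ee_rot: [-0.001, -0.071, 0.997, 0.0]
force: [-1.1, 0.0, -0.8]
gripper_width: 0.0214
grasp_force: 20.0
```

jog_arm --pt "0 0 0 0 0 0.1 1" --pt "0 0 0 0 0 0.05 1" --pt "0 0 0 0 0 0 1" --pt "0 0 0 0 0 0 1"

```text
clock: 20.75
tcp_pos: [0.4202, 0.112, 0.0072]
ee_rot: [0.0, -0.071, 0.997, -0.0]
force: [-0.3, -0.2, -0.5]
gripper_width: 0.0219
grasp_force: 20.0
```

jog_arm --pt "0 0 0 0 0 0.05 1" --pt "0 0 0 0 0 0 1" --pt "0 0 0 0 0 0 1"

```text
clock: 21.05
tcp_pos: [0.42, 0.112, 0.0054]
ee_rot: [0.0, -0.071, 0.997, 0.0]
force: [-0.0, -0.4, -0.4]
gripper_width: 0.0215
grasp_force: 20.0
```

jog_arm --pt "0 0 0 0 0 0.02 1" --pt "0 0 0 0 0 0 0.5" --pt "0 0 0 0 0 0 -0.1" --pt "0 0 0 0 0 0 -0.1" --pt "0 0 0 0 0 0 -0.1"

```text
clock: 21.55
tcp_pos: [0.4198, 0.112, 0.0047]
ee_rot: [-0.0, -0.071, 0.997, 0.0]
force: [-0.2, -0.4, 0.1]
gripper_width: 0.0441
grasp_force: 0.0
```

jog_arm --pt "0 0 0 0 0 -0.3 -0.1" --pt "0 0 0 0 0 -0.9 -0.1" --pt "0 0 0 0 0 -1 -0.1" --pt "0 0 0 -0.3 0 -1 -0.1" --pt "0 0 0 -0.8 0 -0.8 -0.1"

```text
clock: 22.05
tcp_pos: [0.4524, 0.1169, 0.1269]
ee_rot: [0.001, -0.071, 0.997, -0.0]
force: [0.0, -0.2, -0.4]
gripper_width: 0.0519
grasp_force: 0.0
```

jog_arm --pt "0 0 0 -0.4 0 0 -0.1" --pt "0 0 0 0 0 0 -0.1" --pt "0 0 0 0 0 0 -0.1" --pt "0 0 0 0 0 0 -0.1"

```text
clock: 22.45
tcp_pos: [0.4632, 0.1184, 0.1239]
ee_rot: [-0.001, -0.071, 0.997, 0.0]
force: [1.1, 0.2, -0.0]
gripper_width: 0.0513
grasp_force: 0.0
```

Run:
```python
from h import *
im,C=shot("wrist","w10"); goto(.575,-.1,132.5)
bright(im,C,(.4213,.1113),.013,thr=130)
for c in yellow(im): print(c.mean(0).round(),len(c),plane(C,c,.003).mean(0).round(4))
q=proj(C,[.42,.112,.01])[0].astype(int); c=im[max(q[1]-85,0):q[1]+85,q[0]-110:q[0]+110]; cv2.imwrite("pics/w10c.png",cv2.resize(c[...,::-1],None,fx=3.5,fy=3.5,interpolation=cv2.INTER_CUBIC))
```

```text
tcp [0.4632 0.1184 0.1239] yaw 98.14 turn -7.5 after turn [ 2.17 -7.88] before turn [-2.66 -7.73] t 22.5
px [283.9 144.4] [ 271   87   28  119 3009] rect [420.6 111.1] [94.8 21.4] 7.6
[417. 368.] 81 [0.616  0.2715]
[153. 354.] 158 [0.6373 0.0128]
[154. 326.] 60 [0.6066 0.0115]
[163. 313.] 103 [0.591  0.0196]
[412. 326.] 312 [0.5717 0.2565]
[467. 170.] 244 [0.4182 0.2674]
```

View pics/w10c.png

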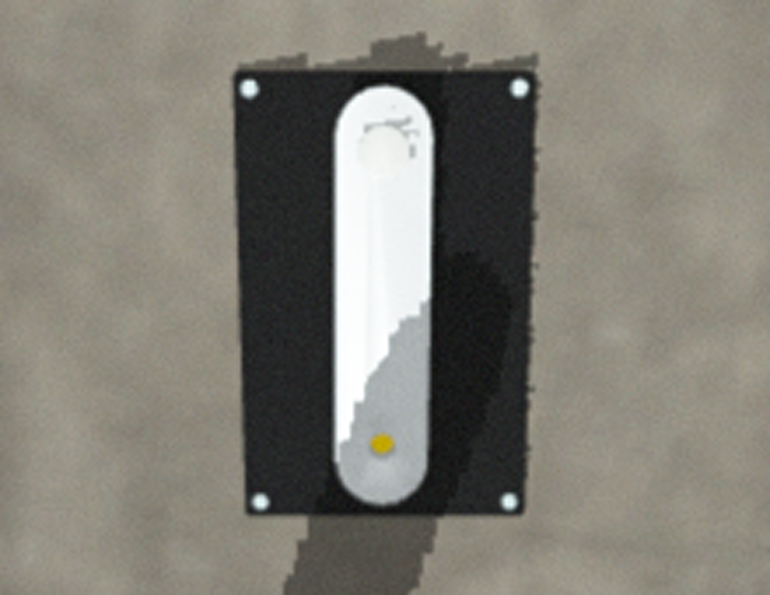

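The gauge covers its silhouette squarely: bar centred at (383,295) on the mat, no yellow at its edges. Next is the block.

jog_arm --pt "0 0 -0.94 0 0 0 -0.1" --pt "0 0 -0.94 0 0 0 -0.1" --pt "0 0 -0.94 0 0 0 -0.1" --pt "0 0 -0.94 0 0 0 -0.1" --pt "0 0 -0.94 0 0 0 -0.1"

```text
clock: 23.0
tcp_pos: [0.4636, 0.1184, 0.1242]
ee_rot: [-0.001, -0.258, 0.966, 0.0]
force: [0.4, -0.4, 0.0]
gripper_width: 0.0517
grasp_force: 0.0
```

jog_arm --pt "0 0 -0.94 0 0 0 -0.1" --pt "0 0 -0.94 0 0 0 -0.1" --pt "0 0 -0.94 0 0 0 -0.1" --pt "0 0 0 0.2 -0.7 0 -0.1" --pt "0 0 0 0.28 -1 0 -0.1"

```text
clock: 23.5
tcp_pos: [0.4873, 0.0715, 0.1241]
ee_rot: [-0.001, -0.364, 0.931, 0.0]
force: [0.7, 0.6, 0.1]
gripper_width: 0.0514
grasp_force: 0.0
```

jog_arm --pt "0 0 0 0.28 -1 0 -0.1" --pt "0 0 0 0.28 -1 0 -0.1" --pt "0 0 0 0.28 -1 0 -0.1" --pt "0 0 0 0.28 -1 0 -0.1" --pt "0 0 0 0.28 -1 0 -0.1"

```text
clock: 24.0
tcp_pos: [0.5586, -0.0687, 0.1241]
ee_rot: [-0.001, -0.363, 0.932, 0.0]
force: [-0.2, 0.8, -0.1]
gripper_width: 0.0512
grasp_force: 0.0
```

jog_arm --pt "0 0 0 0.28 -1 0 -0.1" --pt "0 0 0 0 -0.2 0 -0.1" --pt "0 0 0 0 0 0 -0.1" --pt "0 0 0 0 0 0 -0.1" --pt "0 0 0 0 0 0 -0.1"

```text
clock: 24.5
tcp_pos: [0.5765, -0.0986, 0.1245]
ee_rot: [-0.0, -0.364, 0.931, 0.0]
force: [-0.2, -0.7, 0.1]
gripper_width: 0.0517
grasp_force: 0.0
```

Run:
```python
from h import *
im,C=shot("wrist","w11"); goto(.575,-.1,132.5); bright(im,C,(.575,-.1),.016,thr=120)
```

```text
tcp [ 0.5767 -0.0987  0.1246] yaw 132.68 turn 0.04 after turn [0.07 0.  ] before turn [0.07 0.  ] t 24.55
px [205.4 163.6] [    0     0   484   321 74708] rect [ 601.6 -155.1] [262.8 403.9] 42.7
```

View pics/w11.png

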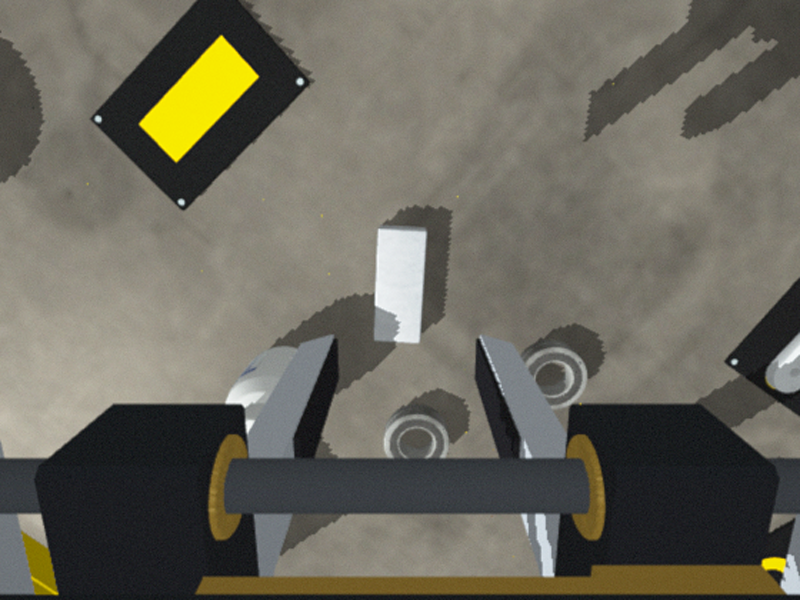

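The block is between the fingers with top corners at (378,230), (426,231), (419,343) and (375,340). The bottle is to the left at (265,375). I'll compute the block's pose and the bottle clearance.

Run:
```python
from h import *
f=np.load("pics/w11.npz"); T=f["T"]; C=cam("wrist",T); Lc=lambda w:(T[:2,:2].T@(w-T[:2,3]).T).T*1000
w=plane(C,np.array([(378,230),(426,231),(419,343),(375,340)])*.7,.016); print(w.mean(0),Lc(w)); a=w[2]+w[3]-w[0]-w[1]; yb=np.degrees(np.arctan2(a[1],a[0])); print("long",yb)
goto(*w.mean(0),yb+90)
t,s=cam("top"),cam("side"); b=tri(t,np.array((457,207))*.7,s,np.array((527,328))*.7); print("cap",b,Lc(b[None,:2]))
K=cam("wrist",np.load("pics/w8.npz")["T"]); bc=tri(K,np.array((50,222))*.7,C,np.array((378,230))*.7); print("corner h",bc, "w8 corner2",tri(K,np.array((12,256))*.7,C,np.array((426,231))*.7))
for c in yellow(f["im"]):
    if c[:,1].max()<140: r=cv2.minAreaRect((plane(C,c,.003)*1000).astype(np.float32)); print("padblock",np.round(r[0],1),np.round(r[1],1),round(r[2],1))
```

```text
[ 0.5798764  -0.10257481] [[ 33.89700165 -17.27970586]
 [ 33.33782893   9.95697429]
 [-34.10770412   6.43806366]
 [-32.20557345 -19.96862847]]
long 40.01722986398794
tcp [ 0.5767 -0.0987  0.1246] yaw 132.68 turn 0.58 after turn [ 0.   -0.17] before turn [ 0.01 -0.17] t 24.55
cap [ 0.68064266 -0.10927406  0.06786924] [[-69.30832761 -78.44637252]]
corner h [ 0.5571512  -0.13220447 -0.01476368] w8 corner2 [ 0.55141161 -0.1158056   0.03823941]
padblock [ 579.3 -256. ] [29.5 69.5] 84.8
```

jog_arm --pt "0 0 0.58 0 -0.17 0 -0.1" --pt "0 0 0 0 0 0.9 -0.1" --pt "0 0 0 0 0 0.9 -0.1" --pt "0 0 0 0 0 0.9 -0.1" --pt "0 0 0 0 0 0.8 -0.1"

```text
clock: 25.05
tcp_pos: [0.5801, -0.1026, 0.0186]
ee_rot: [-0.0, -0.342, 0.94, 0.0]
force: [-0.9, -0.3, 0.1]
gripper_width: 0.052
grasp_force: 0.0
```

jog_arm --pt "0 0 0 0 0 0.3 -0.1" --pt "0 0 0 0 0 0.1 -0.1" --pt "0 0 0 0 0 0 -0.1" --pt "0 0 0 0 0 0 -0.1"

```text
clock: 25.45
tcp_pos: [0.5818, -0.1039, 0.0093]
ee_rot: [0.001, -0.342, 0.94, -0.001]
force: [0.5, -0.5, -0.9]
gripper_width: 0.0518
grasp_force: 0.0
```

```bash
python3 -c "
from h import *
goto(.5799,-.1026,130)"
```

```text
tcp [ 0.5818 -0.1039  0.0093] yaw 129.96 turn -0.01 after turn [0.02 0.07] before turn [0.02 0.07] t 25.45
```

Lower the last 5 mm, grip, lift.

jog_arm --pt "0 0 0 0 0.05 0.17 -0.1" --pt "0 0 0 0 0 0 -0.1" --pt "0 0 0 0 0 0 1" --pt "0 0 0 0 0 0 1" --pt "0 0 0 0 0 0 1" --newtons 30

```text
clock: 25.95
tcp_pos: [0.5799, -0.1026, 0.0028]
ee_rot: [0.0, -0.342, 0.94, -0.0]
force: [-0.1, 0.3, 0.5]
gripper_width: 0.0315
grasp_force: 0.0
```

jog_arm --pt "0 0 0 0 0 0 1" --pt "0 0 0 0 0 0 1" --pt "0 0 0 0 0 0 1"

```text
clock: 26.25
tcp_pos: [0.5798, -0.1025, 0.0028]
ee_rot: [0.0, -0.342, 0.94, -0.0]
force: [-0.2, 1.2, 1.6]
gripper_width: 0.0275
grasp_force: 30.0
```

jog_arm --pt "0 0 0 0 0 -0.3 1" --pt "0 0 0 0 0 -0.7 1" --pt "0 0 0 0 0 -0.8 1" --pt "0 0 0 0 0 0 1" --pt "0 0 0 0 0 0 1"

```text
clock: 26.75
tcp_pos: [0.5799, -0.1026, 0.0569]
ee_rot: [0.0, -0.342, 0.94, -0.0]
force: [0.4, 1.1, -0.2]
gripper_width: 0.0276
grasp_force: 30.0
```

```bash
python3 -c "
from h import *
goto(.578,-.255,85.5)"
```

```text
tcp [ 0.5799 -0.1026  0.0569] yaw 129.94 turn 9.7 after turn [-0.33 -5.07] before turn [ 3.31 -3.85] t 26.75
```

jog_arm --pt "0 0 0.97 0 0 0 1" --pt "0 0 0.97 0 0 0 1" --pt "0 0 0.97 0 0 0 1" --pt "0 0 0.97 0 0 0 1" --pt "0 0 0.97 0 0 0 1"

```text
clock: 27.25
tcp_pos: [0.5784, -0.102, 0.0547]
ee_rot: [-0.001, -0.152, 0.988, 0.001]
force: [-0.4, -0.0, -0.2]
gripper_width: 0.0276
grasp_force: 30.0
```

jog_arm --pt "0 0 0.97 0 0 0 1" --pt "0 0 0.97 0 0 0 1" --pt "0 0 0.97 0 0 0 1" --pt "0 0 0.97 0 0 0 1" --pt "0 0 0.97 0 0 0 1"

```text
clock: 27.75
tcp_pos: [0.5784, -0.102, 0.0547]
ee_rot: [-0.002, 0.041, 0.999, 0.001]
force: [0.2, 0.1, -0.9]
gripper_width: 0.0278
grasp_force: 30.0
```

jog_arm --pt "0 0 0 -0.06 -0.7 0 1" --pt "0 0 0 -0.06 -0.95 0 1" --pt "0 0 0 -0.06 -0.95 0 1" --pt "0 0 0 -0.06 -0.95 0 1" --pt "0 0 0 -0.06 -0.95 0 1"

```text
clock: 28.25
tcp_pos: [0.5769, -0.2382, 0.0546]
ee_rot: [-0.001, 0.039, 0.999, 0.001]
force: [-0.3, -0.2, 0.0]
gripper_width: 0.0274
grasp_force: 30.0
```

jog_arm --pt "0 0 0 0 -0.55 0 1" --pt "0 0 0 0 0 0 1" --pt "0 0 0 0 0 0 1" --pt "0 0 0 0 0 0 1" --pt "0 0 0 0 0 0 1"

```text
clock: 28.75
tcp_pos: [0.5768, -0.2529, 0.0564]
ee_rot: [-0.0, 0.039, 0.999, 0.0]
force: [0.7, -0.2, -1.1]
gripper_width: 0.0278
grasp_force: 30.0
```

Run:
```python
from h import *
im,C=shot("wrist","w12"); goto(.578,-.255,85.5)
```

```text
tcp [ 0.5768 -0.2531  0.0566] yaw 85.56 turn 0.01 after turn [-0.04 -0.06] before turn [-0.04 -0.06] t 28.8
```

View pics/w12.png

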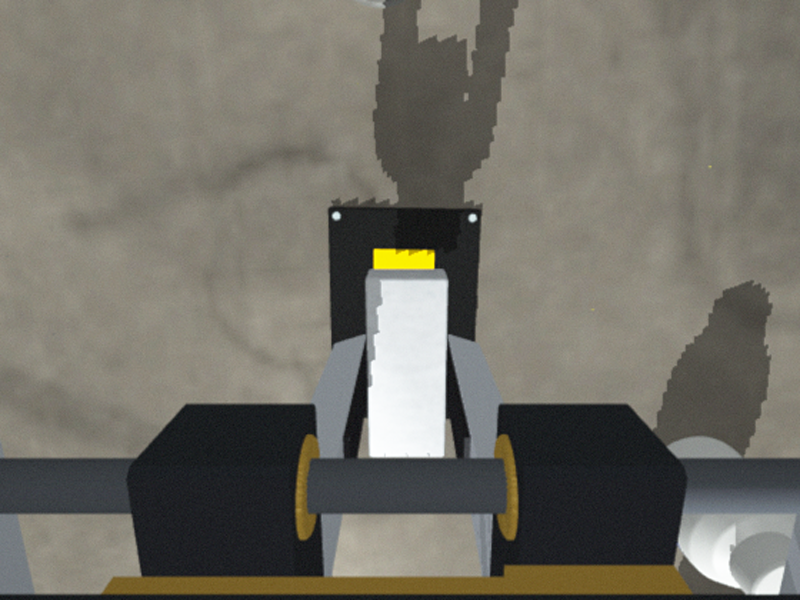

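The block is held over its pad: top front edge about (367–447,280), painted front edge (374–434,249), screws (336,216) and (472,218).

Run:
```python
from h import *
f=np.load("pics/w12.npz"); T=f["T"]; C=cam("wrist",T); u=T[2,3]-.0028; Lc=lambda w:(T[:2,:2].T@(w-T[:2,3]).T).T*1000
print("block front top",Lc(plane(C,np.array([(367.5,279.5),(447.5,279.5),(370,440),(444.5,440)])*.7,u+.016)),"bottom",Lc(plane(C,np.array([(369,269.),(446,269)])*.7,u)))
print("paint",Lc(plane(C,np.array([(374,249.),(435,249.),(336,216),(472,218)])*.7,.003)))
t=Lc(np.array([[.5793,-.256],[.5772,-.2536],[.5815,-.2528]])); print(t)
g=cv2.cvtColor(f["im"],cv2.COLOR_RGB2GRAY); print(g[182:206,280])
```

```text
block front top [[ 32.56175586 -13.94227827]
 [ 32.57016393  12.91849286]
 [-27.66662663 -14.15114224]
 [-27.66139536  13.07393032]] bottom [[ 32.75506812 -14.56073692]
 [ 32.76409673  13.63151669]]
paint [[ 31.43212695 -15.83098058]
 [ 31.44155926  12.42571633]
 [ 46.63460275 -32.91290596]
 [ 45.74888581  29.09623758]]
[[-2.73648189 -2.90273949]
 [-0.45728842 -0.67220748]
 [-4.68260358  0.45770839]]
[217 217 217 217 218 219 177 126 129 129 133 132 144 168 208 226 225 228
 228 227 227 230 230 230]
```

jog_arm --pt "0 0 0.08 -0.04 -0.04 0 1" --pt "0 0 0 0 0 0.7 1" --pt "0 0 0 0 0 0.6 1" --pt "0 0 0 0 0 0.1 1" --pt "0 0 0 0 0 0 1"

```text
clock: 29.3
tcp_pos: [0.5771, -0.2549, 0.0135]
ee_rot: [-0.001, 0.043, 0.999, 0.001]
force: [-0.0, -0.4, -1.3]
gripper_width: 0.0272
grasp_force: 30.0
```

jog_arm --pt "0 0 0 0 0 0.12 1" --pt "0 0 0 0 0 0.08 1" --pt "0 0 0 0 0 0 1" --pt "0 0 0 0 0 0 1"

```text
clock: 29.7
tcp_pos: [0.5781, -0.2557, 0.009]
ee_rot: [0.0, 0.043, 0.999, -0.0]
force: [0.1, -0.0, -0.8]
gripper_width: 0.0275
grasp_force: 30.0
```

```bash
python3 -c "
from h import *
goto(.578,-.254,85.2);print(state()['force'])"
```

```text
tcp [ 0.5781 -0.2557  0.009 ] yaw 85.12 turn -0.02 after turn [0.01 0.05] before turn [0.01 0.05] t 29.7
[ 0.12343282 -0.03945875 -0.79772198]
```

jog_arm --pt "0 0 0 0 0.04 0.06 1" --pt "0 0 0 0 0 0.05 1" --pt "0 0 0 0 0 0.01 1" --pt "0 0 0 0 0 0 1" --pt "0 0 0 0 0 0 1"

```text
clock: 30.2
tcp_pos: [0.5781, -0.2543, 0.0058]
ee_rot: [0.0, 0.043, 0.999, 0.0]
force: [-1.1, 1.7, 6.4]
gripper_width: 0.0279
grasp_force: 30.0
```

jog_arm --pt "0 0 0 0 0 0 0.4" --pt "0 0 0 0 0 0 -0.1" --pt "0 0 0 0 0 0 -0.1" --pt "0 0 0 0 0 0 -0.1" --pt "0 0 0 0 0 -0.2 -0.1"

```text
clock: 30.7
tcp_pos: [0.5772, -0.2539, 0.0102]
ee_rot: [-0.001, 0.043, 0.999, 0.001]
force: [0.5, 0.4, -1.2]
gripper_width: 0.0516
grasp_force: 0.0
```

jog_arm --pt "0 0 0 0 0 -0.9 -0.1" --pt "0 0 0 0 0 -1 -0.1" --pt "0 0 0 0 0 -1 -0.1" --pt "0 0 0 0 0 -0.8 -0.1" --pt "0 0 0 0 0 0 -1"

```text
clock: 31.2
tcp_pos: [0.5804, -0.256, 0.1269]
ee_rot: [0.004, 0.043, 0.999, -0.002]
force: [0.8, -1.5, 0.5]
gripper_width: 0.0565
grasp_force: 0.0
```

jog_arm --pt "0 0 0 0 0 0 -1" --pt "0 0 0 0 0 0 -1" --pt "0 0 0 0 0 0 -1"

```text
clock: 31.5
tcp_pos: [0.5769, -0.2537, 0.1199]
ee_rot: [-0.001, 0.043, 0.999, 0.001]
force: [-0.1, 0.2, -0.0]
gripper_width: 0.08
grasp_force: 0.0
```

Run:
```python
from h import *
im,C=shot("wrist","w13"); goto(.422,-.252,88)
q=proj(C,[.56,-.254,.01])[0].astype(int); print(q); c=im[max(q[1]-100,0):q[1]+85,q[0]-110:q[0]+110]; cv2.imwrite("pics/w13c.png",cv2.resize(c[...,::-1],None,fx=3,fy=3,interpolation=cv2.INTER_CUBIC))
for c in yellow(im): print(c.mean(0).round(),len(c),plane(C,c,.003).mean(0).round(4))
```

```text
tcp [ 0.5771 -0.2538  0.1202] yaw 85.11 turn -0.63 after turn [ 5.17 -0.12] before turn [ 5.16 -0.38] t 31.55
[283 180]
[ 84. 366.] 82 [ 0.7278 -0.4627]
[482. 360.] 304 [ 0.7537 -0.0772]
[ 81. 342.] 69 [ 0.7007 -0.4599]
[480. 319.] 62 [ 0.7085 -0.0816]
[467. 311.] 92 [ 0.6991 -0.0942]
```

View pics/w13c.png

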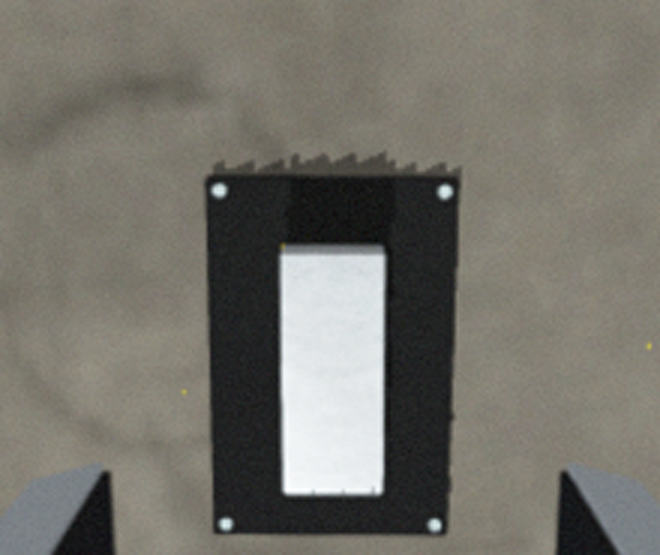

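The block covers its silhouette squarely, centred at (333,370). I've used up my picture allowance (15 viewed, one over the 14), so I'll do the rest by numbers only. Next is the race.

jog_arm --pt "0 0 -0.6 0.6 0 0 -1" --pt "0 0 0 0.9 0 0 -1" --pt "0 0 0 0.9 0 0 -1" --pt "0 0 0 0.9 0 0 -1" --pt "0 0 0 0.9 0 0 -1"

```text
clock: 32.05
tcp_pos: [0.4507, -0.2483, 0.1211]
ee_rot: [-0.001, 0.018, 1.0, 0.0]
force: [-0.5, -0.6, 1.2]
gripper_width: 0.0941
grasp_force: 0.0
```

jog_arm --pt "0 0 0 0.7 0 0 -1" --pt "0 0 0 0.3 0 0 -1" --pt "0 0 0 0 0 0 -1" --pt "0 0 0 0 0 0 -1" --pt "0 0 0 0 0 0 -1"

```text
clock: 32.55
tcp_pos: [0.4229, -0.2478, 0.1222]
ee_rot: [0.0, 0.018, 1.0, -0.0]
force: [0.5, -0.0, -0.1]
gripper_width: 0.0941
grasp_force: 0.0
```

```bash
cat >> h.py <<'E'
def rings(im,C,z,r=.021):
    "circles of radius r in a top-down warp of plane z near the tool (1 px = .25 mm)"
    T=pose(); return [c for c in _r(im,C,z,r,T[:2,3])]
def _r(im,C,z,r,c0,half=.07,s=.00025):
    n=int(2*half/s); w=np.array([[c0[0]-half,c0[1]-half,z],[c0[0]+half,c0[1]-half,z],[c0[0]+half,c0[1]+half,z],[c0[0]-half,c0[1]+half,z]])
    H=cv2.getPerspectiveTransform(proj(C,w).astype(np.float32),np.float32([[0,0],[n,0],[n,n],[0,n]])); g=cv2.GaussianBlur(cv2.cvtColor(cv2.warpPerspective(im,H,(n,n)),cv2.COLOR_RGB2GRAY),(0,0),3)
    k=cv2.HoughCircles(g,cv2.HOUGH_GRADIENT,1.5,60,param1=60,param2=25,minRadius=int(.93*r/s),maxRadius=int(1.07*r/s))
    return [] if k is None else [(c0[0]-half+a*s,c0[1]-half+b*s,q*s) for a,b,q in k[0][:4]]
E
python3 - <<'E'
from h import *
im,C=shot("wrist","w14"); goto(.422,-.252,88); print(np.round(rings(im,C,.015),4))
A=lambda n:cam("wrist",np.load(f"pics/{n}.npz")["T"])
print(tri(A("w2"),np.array((57,204))*.7,A("w3"),np.array((78,151.5))*.7))
f=np.load("pics/w8.npz"); C8=A("w8"); print("pad",np.round(_r(f["im"],C8,.003,.021,(.563,.242)),4)); 
for c in yellow(f["im"]):
    if len(c)>60: r=cv2.minAreaRect((plane(C8,c,.003)*1000).astype(np.float32)); print(c.mean(0).round(),np.round(r[0],1),np.round(r[1],1))
E
```

```text
tcp [ 0.4229 -0.2478  0.1221] yaw 87.9 turn -0.02 after turn [ 0.02 -0.14] before turn [ 0.02 -0.14] t 32.6
[[ 0.422  -0.2531  0.0206]]
[ 0.42469807 -0.26240574 -0.00391649]Traceback (most recent call last):
  File "<stdin>", line 5, in <module>
NameError: name '_r' is not defined
```

The race is at (0.422, −0.253) with a 20.6 mm radius, so the fit is clean. Descend.

jog_arm --pt "0 0 0 0.03 -0.17 0 -0.6" --pt "0 0 0 0 0 0.9 -0.6" --pt "0 0 0 0 0 0.9 -0.6" --pt "0 0 0 0 0 0.9 -0.6" --pt "0 0 0 0 0 0.8 -0.6"

```text
clock: 33.1
tcp_pos: [0.4211, -0.2529, 0.0158]
ee_rot: [-0.0, 0.018, 1.0, 0.0]
force: [-0.2, -0.2, -0.5]
gripper_width: 0.0751
grasp_force: 0.0
```

jog_arm --pt "0 0 0 0 0 0.2 -0.6" --pt "0 0 0 0 0 0.1 -0.6" --pt "0 0 0 0 0 0 -0.6" --pt "0 0 0 0 0 0 -0.6"

```text
clock: 33.5
tcp_pos: [0.4219, -0.2536, 0.0093]
ee_rot: [0.001, 0.019, 1.0, -0.001]
force: [-0.2, -0.4, 0.0]
gripper_width: 0.075
grasp_force: 0.0
```

Run:
```python
import h; from h import *
goto(.422,-.253,88)
f=np.load("pics/w8.npz"); C8=cam("wrist",f["T"])
for c in yellow(f["im"]):
    if len(c)>60: r=cv2.minAreaRect((plane(C8,c,.003)*1000).astype(np.float32)); print(c.mean(0).round(),np.round(r[0],1),np.round(r[1],1))
```

```text
tcp [ 0.4219 -0.2536  0.0093] yaw 87.87 turn -0.03 after turn [-0.    0.02] before turn [-0.    0.02] t 33.5
[513. 367.] [771.7 312.5] [32.5 20.6]
[ 58. 364.] [ 752.  -136.3] [27.2 21.5]
[ 46. 347.] [ 732.9 -145.7] [13.3 26.7]
[520. 338.] [737.3 316.2] [60.6 16.3]
[501. 310.] [706.5 294.9] [16.  21.1]
[ 70. 314.] [ 696.  -117.3] [17.3 26.7]
[458. 161.] [563.1 241.3] [43.1 42.3]
[307.  21.] [451.7 115.6] [36.4 21.2]
```

jog_arm --pt "0 0 0 0 0.02 0.18 -0.6" --pt "0 0 0 0 0 0 -0.6" --pt "0 0 0 0 0 0 1" --pt "0 0 0 0 0 0 1" --pt "0 0 0 0 0 0 1"

```text
clock: 34.0
tcp_pos: [0.4211, -0.2522, 0.0028]
ee_rot: [0.0, 0.019, 1.0, -0.0]
force: [0.2, -0.6, 0.5]
gripper_width: 0.0545
grasp_force: 0.0
```

jog_arm --pt "0 0 0 0 0 0 1" --pt "0 0 0 0 0 0 1" --pt "0 0 0 0 0 0 1" --pt "0 0 0 0 0 0 1"

```text
clock: 34.4
tcp_pos: [0.4211, -0.2521, 0.0027]
ee_rot: [0.0, 0.019, 1.0, 0.0]
force: [-0.0, 0.2, 0.1]
gripper_width: 0.0406
grasp_force: 30.0
```

jog_arm --pt "0 0 0 0 0 -0.3 1" --pt "0 0 0 0 0 -0.8 1" --pt "0 0 0 0 0 -0.9 1" --pt "0 0 0 0 0 0 1" --pt "0 0 0 0 0 0 1"

```text
clock: 34.9
tcp_pos: [0.4212, -0.2523, 0.0628]
ee_rot: [0.0, 0.019, 1.0, -0.0]
force: [-0.4, 0.8, -1.8]
gripper_width: 0.0408
grasp_force: 30.0
```

Run:
```python
from h import *
im,C=shot("wrist","w15"); goto(.563,.2413,88); T=pose(); import h
print(np.round(h._r(im,C,T[2,3]+.0115,.021,T[:2,3]),4))
```

```text
tcp [ 0.4205 -0.2516  0.0618] yaw 87.87 turn -0.03 after turn [-4.17 16.59] before turn [-4.13 16.6 ] t 34.95
[[ 0.4227 -0.2536  0.0207]]
```

jog_arm --pt "0 0 0 -0.23 0.6 0 1" --pt "0 0 0 -0.23 0.9 0 1" --pt "0 0 0 -0.23 0.95 0 1" --pt "0 0 0 -0.23 0.95 0 1" --pt "0 0 0 -0.23 0.95 0 1"

```text
clock: 35.45
tcp_pos: [0.4593, -0.1213, 0.0608]
ee_rot: [-0.002, 0.019, 1.0, 0.001]
force: [0.6, -0.5, -1.7]
gripper_width: 0.0407
grasp_force: 30.0
```

jog_arm --pt "0 0 0 -0.23 0.95 0 1" --pt "0 0 0 -0.23 0.95 0 1" --pt "0 0 0 -0.23 0.95 0 1" --pt "0 0 0 -0.23 0.95 0 1" --pt "0 0 0 -0.23 0.95 0 1"

```text
clock: 35.95
tcp_pos: [0.499, 0.0196, 0.0607]
ee_rot: [-0.002, 0.019, 1.0, 0.0]
force: [-0.5, 0.1, -1.3]
gripper_width: 0.0406
grasp_force: 30.0
```

jog_arm --pt "0 0 0 -0.23 0.95 0 1" --pt "0 0 0 -0.23 0.95 0 1" --pt "0 0 0 -0.23 0.95 0 1" --pt "0 0 0 -0.23 0.95 0 1" --pt "0 0 0 -0.23 0.95 0 1"

```text
clock: 36.45
tcp_pos: [0.5387, 0.1603, 0.0604]
ee_rot: [-0.002, 0.019, 1.0, -0.0]
force: [0.5, 0.2, -1.4]
gripper_width: 0.0405
grasp_force: 30.0
```

jog_arm --pt "0 0 0 -0.23 0.95 0 1" --pt "0 0 0 -0.23 0.95 0 1" --pt "0 0 0 -0.2 0.8 0 1" --pt "0 0 0 0 0 0 1" --pt "0 0 0 0 0 0 1"

```text
clock: 36.95
tcp_pos: [0.5614, 0.2391, 0.0607]
ee_rot: [-0.002, 0.018, 1.0, -0.001]
force: [0.4, 0.2, -1.5]
gripper_width: 0.0408
grasp_force: 30.0
```

jog_arm --pt "0 0 0 0 0 0 1" --pt "0 0 0 0 0 0 1" --pt "0 0 0 0 0 0 1"

```text
clock: 37.25
tcp_pos: [0.5626, 0.2387, 0.0625]
ee_rot: [-0.0, 0.019, 1.0, -0.0]
force: [-0.3, -0.3, -1.5]
gripper_width: 0.0407
grasp_force: 30.0
```

Run:
```python
from h import *
import h
im,C=shot("wrist","w16"); goto(.5615,.2427,88); T=pose()
print(np.round(h._r(im,C,T[2,3]+.0122,.021,T[:2,3]),4))
```

```text
tcp [0.5627 0.2388 0.0627] yaw 87.82 turn -0.04 after turn [0.05 0.13] before turn [0.05 0.13] t 37.3
[[0.5589 0.2369 0.0204]
 [0.5439 0.2354 0.0208]]
```

jog_arm --pt "0 0 0 0.02 0.11 0 1" --pt "0 0 0 0 0 0.8 1" --pt "0 0 0 0 0 0.7 1" --pt "0 0 0 0 0 0.2 1" --pt "0 0 0 0 0 0 1"

```text
clock: 37.8
tcp_pos: [0.5614, 0.2426, 0.0107]
ee_rot: [-0.001, 0.019, 1.0, -0.0]
force: [-0.1, 0.5, -0.8]
gripper_width: 0.0406
grasp_force: 30.0
```

jog_arm --pt "0 0 0 0 0 0 1" --pt "0 0 0 0 0 0 1" --pt "0 0 0 0 0 0 1"

```text
clock: 38.1
tcp_pos: [0.5631, 0.243, 0.0128]
ee_rot: [0.001, 0.019, 1.0, 0.0]
force: [0.3, -0.4, -0.9]
gripper_width: 0.0406
grasp_force: 30.0
```

```bash
python3 -c "
from h import *
goto(.5621,.2421,87.8)"
```

```text
tcp [0.5631 0.243  0.0128] yaw 87.87 turn 0.02 after turn [ 0.03 -0.03] before turn [ 0.03 -0.03] t 38.1
```

jog_arm --pt "0 0 0 0.02 -0.03 0.13 1" --pt "0 0 0 0 0 0.08 1" --pt "0 0 0 0 0 0.03 1" --pt "0 0 0 0 0 0 1" --pt "0 0 0 0 0 0 1"

```text
clock: 38.6
tcp_pos: [0.5617, 0.2418, 0.0057]
ee_rot: [-0.0, 0.019, 1.0, -0.0]
force: [-3.9, -2.2, 9.3]
gripper_width: 0.0406
grasp_force: 30.0
```

```bash
python3 -c "
from h import *
goto(.5621,.2421,87.8);print(state()['force'])"
```

```text
tcp [0.5617 0.2418 0.0057] yaw 87.88 turn 0.02 after turn [-0.01  0.01] before turn [-0.01  0.01] t 38.6
[-3.94023765 -2.15599978  9.2973147 ]
```

jog_arm --pt "0 0 0 0 0 0 0" --pt "0 0 0 0 0 0 -0.5" --pt "0 0 0 0 0 0 -0.5" --pt "0 0 0 0 0 0 -0.5" --pt "0 0 0 0 0 -0.2 -0.5"

```text
clock: 39.1
tcp_pos: [0.5608, 0.2417, 0.0097]
ee_rot: [-0.001, 0.019, 1.0, -0.0]
force: [-0.3, 0.8, -0.3]
gripper_width: 0.0701
grasp_force: 0.0
```

jog_arm --pt "0 0 0 0 0 -0.9 -0.5" --pt "0 0 0 0 0 -1 -0.5" --pt "0 0 0 0 0 -1 -0.5" --pt "0 0 0 0 0 -0.9 -1" --pt "0 0 0 0 0 0 -1"

```text
clock: 39.6
tcp_pos: [0.5647, 0.2427, 0.1296]
ee_rot: [0.004, 0.019, 1.0, 0.001]
force: [0.1, 0.1, -0.2]
gripper_width: 0.0832
grasp_force: 0.0
```

jog_arm --pt "0 0 0 0 0 0 -1" --pt "0 0 0 0 0 0 -1" --pt "0 0 0 0 0 0 -1"

```text
clock: 39.9
tcp_pos: [0.5605, 0.2416, 0.1225]
ee_rot: [-0.002, 0.019, 1.0, -0.0]
force: [0.2, -1.0, -0.8]
gripper_width: 0.0938
grasp_force: 0.0
```

Run:
```python
from h import *
import h
im,C=shot("wrist","w17"); goto(.5621,.2421,87.8)
print("race",np.round(h._r(im,C,.018,.021,(.563,.2413),half=.04),4))
def screws(im,C):
    # bright blobs on dark mat: enclosed mat = dark component around the pad
    g=cv2.cvtColor(im,cv2.COLOR_RGB2GRAY); out=[]
    m=cv2.inRange(g,130,255); n,l,st,ce=cv2.connectedComponentsWithStats(m)
    for i in range(1,n):
        if 4<=st[i,4]<=60:
            x,y=ce[i].astype(int); ring=g[max(y-7,0):y+8,max(x-7,0):x+8]
            if np.median(ring)<60: out.append(ce[i])
    return np.array(out)
f=np.load("pics/w8.npz")
for n,i,c in(("w17",im,C),("w8",f["im"],cam("wrist",f["T"]))):
    s=screws(i,c); w=plane(c,s,.003); k=(abs(w[:,0]-.563)<.07)&(abs(w[:,1]-.2413)<.05); print(n,w[k].round(4).tolist(),w[k].mean(0).round(4))
for c in yellow(im):
    w=plane(C,c,.003).mean(0); 
    if np.hypot(*(w-(.563,.2413)))<.05: print("yellow left",w,len(c))
q=proj(C,[.42,.28,.01])[0]; print("indicator px",q)
```

```text
tcp [0.5607 0.2416 0.1227] yaw 87.86 turn 0.01 after turn [-0.05  0.02] before turn [-0.05  0.02] t 39.95
race [[0.5629 0.2405 0.0205]]
w17 [[0.5091, 0.2196], [0.5205, 0.2806]] [0.5148 0.2501]
w8 [] [nan nan]
indicator px [330.29644192  14.89729725]<stdin>:16: RuntimeWarning: Mean of empty slice.
  ret = um.true_divide(
```

```bash
python3 -c "
from bench import hand_in
print(hand_in())"
```

```text
the job is handed in; nothing more can be done
None
```

All four parts are on their mats and the job is handed in at about 40 s; my final checks put the gauge and block square on their silhouettes, the bearing within 1 mm, and the indicator about 1–2 mm and 1–2° off with its stem the right way, so a thin strip of yellow shows beside the stem; I never touched the bottle or spacer, and I viewed 15 pictures against the limit of 14.

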